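Hang the mallet on the other fold-up hook and fold the emptied hook flat

ROBOT

A 6-joint arm with a two-finger parallel gripper is mounted at the origin on the work surface. World frame = base frame: x ahead of the robot, y to its left, z up, the work surface at z = 0. Lengths are in mm, angles in rad, forces in N, time in s.
With the tool pointing down it reaches from about 275 to 825 mm from the base axis. Payload 5.2 kg.
Tool frame: the origin (TCP) lies at the very end of the fingers, on their centre line; the grasp point (between the pads) lies 19 mm behind it (bot.grip_point_offset is the distance from the TCP to the grasp point, in mm); z points along the fingers, y is the direction in which the jaws open and shut (so a half turn about z gives the same grasp; the last joint's range is limited). The gripper opens to 93 mm and grips with 3 to 60 N. Pads are 15 mm wide; open, the fingers measure 128 mm over their backs; the gripper's body (75 mm by 188 mm) begins 65 mm behind the grasp point.
Start: joints at [1.071, 0.259, 1.535, -0, 1.348, -0.203], TCP at [160.832, 525.964, 218.653] pointing down, gripper open.
Joint ranges: [-3.14, 3.14], [-0.91, 2.08], [0.19, 2.58], [-1.22, 4.36], [0.22, 2.71], [-3.12, 3.12]. Speed limits (rad/s): [2.57, 2.57, 3.14, 3.14, 3.14, 3.14].

INTERFACE

Orientations are given as [roll, pitch, yaw] about the fixed x, y, z axes, in that order (R = Rz(yaw) Ry(pitch) Rx(roll)).
In Python, from workcell import bot gives the robot as it stands.
- The arm moves only by the shell command python3 -m handwheel 'ROWS' [FORCE]. ROWS is JSON, a list of rows, each an object of numbers: "claw": the opening, from -1 (shut) to 1 (fully open); "dx", "dy", "dz": the shift along the world's x, y, z in units of 1000 mm (1.0 is 1000 mm); "wx", "wy", "wz": the turn, a rotation vector about the world's x, y, z in units of pi rad (1.0 is pi rad). A call has 1 to 20 rows; each row is the pose to reach, as a shift and turn from the pose measured when the call began, turning the shorter way round; what a row does not reach only later rows make up. A row lasts 1/12 s, in which the tool goes at most 41.7 mm and 7.16 degrees, less where a joint would pass 70% of its speed; a pose out of reach is approached as far as the arm can. A call with a number of a shift or a turn outside -1 to 1 is refused whole. A call with a gripper value outside its range is refused whole. The fingers move at their own pace and stop on an object; FORCE is the grip in N (left out, the last holds). Time passes only in rows, so rows that repeat a pose let the fingers close. It gives the time, the measured TCP pose, the force and the opening at its end, in the units of the state.
- bot.get_state(): the state, without advancing time (a new reading comes with each control period).
- bot.capture(name): name is "side" or "top" or "wrist"; returns a dict with "image" (480x640x3 uint8, blue, green, red), "intrinsics" (3x3 intrinsics, pixels), "R" (3x3) and "t" (3): a world point X has camera coordinates R X + t. Camera axes: x right, y down, z forward; pixel columns grow to the right and rows downward; lengths in mm; the calibration is good to about 2 mm. A picture is of the moment at which its call begins. There is no depth.
- bot.hand_in(): hands the job in, once; it reports no verdict.
Trained networks look in the newest picture that a camera, given by its name, has taken for a name from the list of things; names that differ only in an ending like _2 or _b are one class to them, and where a whole thing is asked for, a point or a joint stands for the part that bears it (a point fixed in the world has none). Each returns a list of dicts, best first, with "confidence" (0 to 1); they miss things now and then, are a little off and sometimes report something else, mostly with a low value. They report only what shows in the picture. A call takes as long as a camera call. They do not tell look-alikes from the thing itself.
- bot.look_for(query, camera): "box" ([left, top, right, bottom] in pixels, round what is visible of it).
- bot.silhouettes(query, camera): "region" (480x640 bool, what is visible of it) and "box" ([left, top, right, bottom] in pixels, round what is visible of it).
The state is a dict: "time_s": time; "joints": joint angles; "dq": joint speeds; "tau": joint torques, N m; "eef_pos": TCP position; "tcp_rot": TCP orientation; "wrist_force": force on the tool from outside, world axes, zero at the start; "moment": the same for the moment, N m; "gripper_width": finger opening in mm.
Only numpy, scipy, OpenCV 4.12 (cv2) and the standard library are available. Lean on these libraries where they do the work, as an engineer would, in place of code of your own. Each camera call takes 0.05 s, during which the arm holds its last target.

TASK

The mallet is hanging where a carved panel has to stand against the tool board. Fold the empty hook down fully on to its stop, carry the mallet straight across, lower it gently on to that hook and let go, then fold the emptied hook up flat, fully home on its buffers. Feel for the stops and do not strain the hooks, do not drop the mallet or lay it on the bench, and leave the gouge, tin and oilstone where they are.

Things in the scene. Friction and masses are not known exactly. Their poses are not given: they have to be found in the camera images.
- board: (all sizes in mm) upright plywood tool board, fixed to the bench, 440 long, 20 thick, 280 high. Origin on the bench under the middle of its front face; own x points from the front face into the board, y along it, z up. Two hooks on the front face, 190 to 225 apart, pins about 155 to 178 above the bench; which hook is at which end varies.
- hook_a: fold-up double hook, the one holding the mallet at the start. Origin on the board's face at hinge-pin height; x into the board, y along it, z up. Steel wall plate 74 wide, 4 thick, from 27 below to 98 above the pin; the pin is 22 off the board. On it turns a fork: two prongs 9 thick at y = +-24 ending in red balls 14 across (62 over both, 34 between). It must end folded up flat.
- hook_a_fork (a joint): angle of hook_a's fork: 0 = folded up flat on rubber buffers, ball centres 90 above the pin, 16 off the board; 1.57 = folded down on its stop, prongs level and straight out, ball centres 6 above the pin, 112 off the board. Stiff hinge (0.2 N m): stays where left. Stops give about 0.01 rad per 10 N at the balls; beyond 0.025 rad (27 N) the hook is strained. Starts at 1.57.
- hook_b: the other fold-up double hook, empty and nearly flat at the start; made like hook_a, same axes. Its plate is held by two screws in upright slots and was clamped tight by eye: pin, plate and fork sit anywhere up to 8 above or below this origin (the middle of the slots), which the pose does not show; it does not shift in use. It must end folded down with the mallet on it.
- hook_b_fork (a joint): angle of hook_b's fork: 0 = folded up flat on rubber buffers, ball centres 90 above the pin, 16 off the board; 1.57 = folded down on its stop, prongs level and straight out, ball centres 6 above the pin, 112 off the board. Stiff hinge (0.2 N m): stays where left. Stops give about 0.01 rad per 10 N at the balls; beyond 0.025 rad (27 N) the hook is strained. Starts between 0.02 and 0.12.
- mallet: turned wooden mallet, 0.3 to 0.55 kg, hanging head up, handle down between the prongs, head's flat underside on them. Origin at the centre of that underside, z up through the head. Head 60 across, 90 high; handle 24 across, 120 long, end knob 31 across. Hanging, the origin is 4.5 above the pin, 59 to 65 off the board; the balls rise 13 above the pin: lift 25 and bring 90 forward to clear.
- gouge: carver's gouge 225 long, 28 thick, lying on the bench below the hooks; bystander. Origin on the bench under the tool, x along it to the blade.
- wax_tin: round tin 66 across, 62 high, standing in front of the board; bystander. Origin at the centre of its underside.
- oilstone: oilstone in a wooden tray, 190 x 66 x 33, on the bench in front of the board; bystander. Origin at the centre of its underside.
- carving: carved hardwood piece 460 x 170 x 80 lying on the bench to the left, fixed. Origin at the centre of its underside.
There are look-alikes about, which are no part of the job. Leave any pink or yellow look-alike of the mallet alone.

How it is judged (in metres and radians):
On the way, in this order (a step that is already met when the one before it is completed fails the run):
1. the empty hook is folded down on to its stop (value of joint hook_b_fork above 1.545 rad), for 0.2 s.
2. the mallet hangs on that hook, let go and still (value of joint hook_b_fork above 1.545 rad and x of mallet in the frame of hook_b between -0.085 and -0.045 m and y of mallet in the frame of hook_b between -0.012 and 0.012 m and z of mallet in the frame of hook_b between -0.008 and 0.018 m and angle between mallet's own z axis and vertical below 0.1 rad and contact force between mallet and hook_b above 1.5 N and contact force between the fingers and mallet below 0.1 N and linear speed of mallet below 0.02 m/s), for 0.3 s.
At the end, for the whole second after the job is handed in: hook_a folded flat within 0.018 rad (1.6 mm at the balls); hook_b down within 0.025 rad of its stop; the mallet hanging upright between its prongs, head resting on them within 20 mm of mid-prong and 12 mm sideways, released and still (all of step 2 and value of joint hook_a_fork below 0.018 rad and velocity of joint hook_a_fork below 0.05 rad/s); the robot touches nothing.
It fails at once if a hook forced more than 0.025 rad past a stop (about 27 N at the balls) (value of joint any of hook_a_fork, hook_b_fork below -0.025 rad or value of joint any of hook_a_fork, hook_b_fork above 1.595 rad).
It fails at once if the mallet slammed or pressed on a hook with more than 40 N (contact force between mallet and hook_a above 40 N or contact force between mallet and hook_b above 40 N).
It fails at once if the mallet dropped or laid down (height (world z) of mallet below 0.12 m).
It fails at once if the gouge, tin or oilstone pushed more than 20 mm (distance of any of gouge, wax_tin, oilstone from where it was at the start of the episode above 0.02 m).
It also fails if it takes over 67 s, if anything falls off the work surface, if the arm or the gripper's body presses on something with over 40 N, if the wrist force passes 120 N, or if a joint passes its speed limit or range.

## Working session

There is one attempt and no reset: what is moved stays moved. The work goes in short steps, Python scripts to look and compute and a shell command to move; the robot and the scene stay as the last step left them, time stands still between calls to the robot, and variables do not carry over. Pictures are saved under pics/ and viewed, and the job is handed in when it is done.

```bash
ls; mkdir -p pics; python3 - <<'E'
from workcell import bot
import cv2
s=bot.get_state(); print(s)
for n in ("side","top","wrist"):
    c=bot.capture(n); cv2.imwrite(f"pics/{n}0.png",c["image"]); print(n,c["intrinsics"].tolist(),c["R"].round(4).tolist(),c["t"].round(1).tolist())
    for q in ("hook_a","hook_b","mallet","board","gouge","wax_tin","oilstone","carving"):
        print(n,q,[(round(d["confidence"],2),[round(float(v)) for v in d["box"]]) for d in bot.look_for(q,n)])
E
```

```text
pics
{'time_s': 0.0, 'joints': array([ 1.07121544e+00,  2.59288900e-01,  1.53605928e+00,  6.97680036e-06,
        1.34799232e+00, -2.02801283e-01]), 'dq': array([ 0.00187217, -0.00171128,  0.00028185, -0.00072031,  0.00051667,
        0.00026049]), 'tau': array([-3.48247477e-04, -4.37314725e+01, -2.84004879e+01,  7.17467302e-02,
        4.12557204e-02, -1.55105836e-04]), 'eef_pos': array([160.55772424, 525.48452494, 217.85637494]), 'tcp_rot': array([-3.13988200e+00, -3.58701484e-04,  2.84481119e+00]), 'wrist_force': array([-0.18546319, -0.22696264,  1.15888204]), 'moment': array([ 0.01838217, -0.02317152, -0.04530221]), 'gripper_width': 93.17808073482577}
side [[463.4477002194954, 0.0, 318.30696528998806], [0.0, 463.4477002194954, 239.67715698525413], [0.0, 0.0, 1.0]] [[-0.986, -0.1662, 0.0152], [-0.1233, 0.6637, -0.7378], [0.1126, -0.7293, -0.6749]] [525.1, 63.2, 1096.8]
side hook_a [(0.65, [339, 135, 375, 205]), (0.58, [249, 133, 285, 180])]
side hook_b [(0.65, [339, 135, 375, 205]), (0.58, [249, 133, 285, 180])]
side mallet [(0.73, [344, 147, 371, 232]), (0.59, [388, 188, 422, 268
[... 718 characters left out ...]
 [466, 193, 513, 236])]
top board [(0.91, [408, 68, 488, 344]), (0.34, [372, 250, 457, 297])]
top gouge [(0.73, [393, 170, 406, 261])]
top wax_tin [(0.73, [291, 238, 326, 270]), (0.31, [409, 68, 490, 345])]
top oilstone [(0.86, [244, 171, 341, 236]), (0.38, [117, 82, 230, 324])]
top carving [(0.74, [117, 82, 230, 324])]
wrist [[359.8763798145524, 0.0, 322.6888983208547], [0.0, 359.8763798145524, 235.96242389552634], [0.0, 0.0, 1.0]] [[0.2936, 0.9559, -0.0002], [0.9242, -0.2838, 0.2556], [0.2443, -0.0752, -0.9668]] [-550.0, -29.3, 390.4]
wrist hook_a []
wrist hook_b []
wrist mallet []
wrist board []
wrist gouge []
wrist wax_tin []
wrist oilstone []
wrist carving [(0.76, [230, 375, 372, 438])]
```

View pics/side0.png

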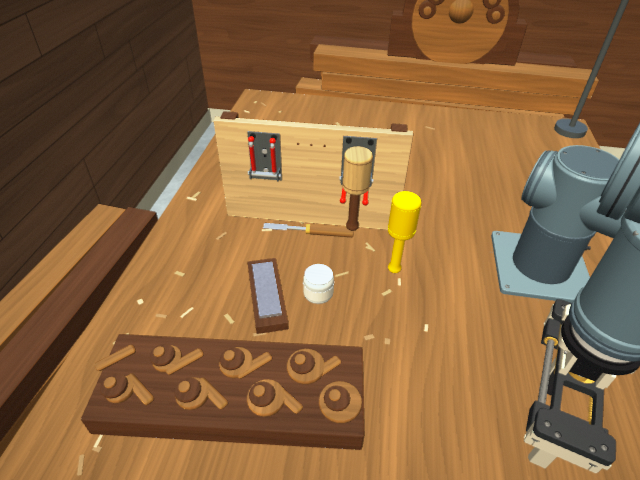

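View pics/top0.png

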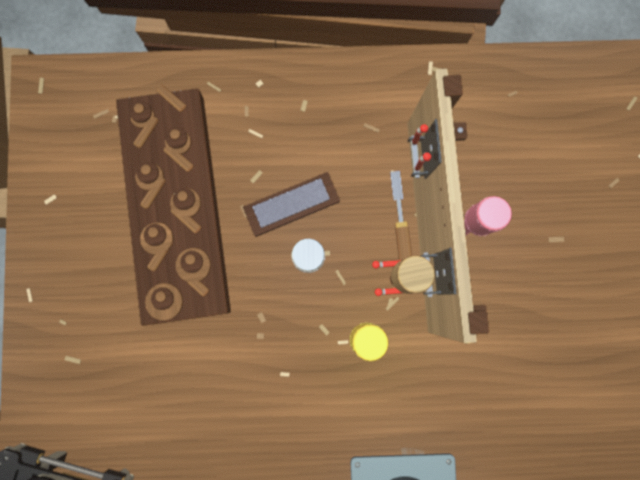

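```bash
python3 - <<'E'
import cv2
a=cv2.imread("pics/side0.png")[120:250,230:430]; cv2.imwrite("pics/side0c.png",cv2.resize(a,(800,520),interpolation=cv2.INTER_CUBIC))
a=cv2.imread("pics/top0.png")[60:360,340:520]; cv2.imwrite("pics/top0c.png",cv2.resize(a,(360,600),interpolation=cv2.INTER_CUBIC))
E
```

```text
(no output)
```

View pics/side0c.png

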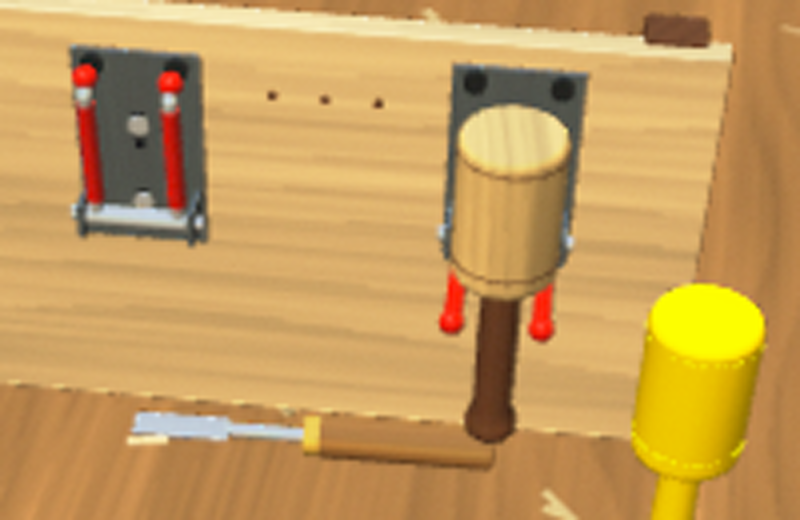

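View pics/top0c.png

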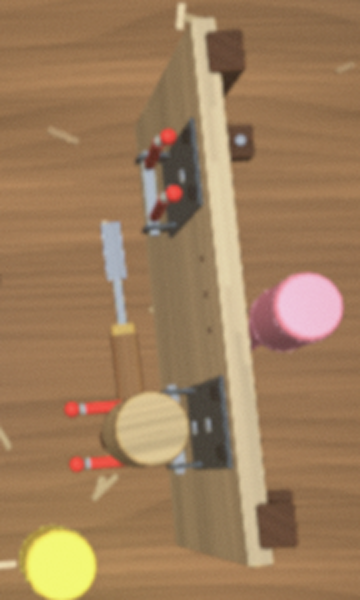

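The real mallet is the plain wooden one, at side (358,190) and top (416,273), hanging on its hook. The yellow one at side (404,232) and the pink one at top (488,215) are look-alikes. The empty hook is at side (262,155), top (425,145). Next I'll refine the ball centres and triangulate them.

```bash
cat > h.py <<'E'
import numpy as np, cv2
from scipy.optimize import least_squares
def P(c): return c["intrinsics"]@np.c_[c["R"],c["t"]]
def tri(obs):
    A=[]
    for c,(u,v) in obs:
        p=P(c); A+= [u*p[2]-p[0], v*p[2]-p[1]]
    A=[a/np.linalg.norm(a[:3]) for a in A]
    X=np.linalg.svd(np.array(A))[2][-1]; X=X[:3]/X[3]
    return X
def proj(c,X):
    q=P(c)@np.append(X,1); return q[:2]/q[2]
def red(img):
    h=cv2.cvtColor(img,cv2.COLOR_BGR2HSV); 
    return (((h[...,0]<6)|(h[...,0]>174))&(h[...,1]>190)&(h[...,2]>110))
E
python3 - <<'E'
from workcell import bot
from h import *
cs={n:bot.capture(n) for n in("side","top")}
g={"side":{"b1":(251.5,139),"b2":(272.8,140.8),"a1":(343,200.5),"a2":(365.3,202)},"top":{"b1":(424,128),"b2":(427,156.5),"a1":(376,264.5),"a2":(378.5,292)}}
ref={}
for n in cs:
    m=red(cs[n]["image"])
    for k,(u,v) in g[n].items():
        yy,xx=np.nonzero(m); d=np.hypot(xx-u,yy-v)<5
        ref[n,k]=(xx[d].mean(),yy[d].mean()); print(n,k,(u,v),np.round(ref[n,k],1),d.sum())
for k in("a1","a2","b1","b2"):
    for src in (g,None):
        o=[(cs[n],(src[n][k] if src else ref[n,k])) for n in cs]
        X=tri(o); print(k,X.round(1),[ (proj(c,X)-np.array(uv)).round(1).tolist() for c,uv in o])
for n in cs:
  for q in("mallet","gouge","wax_tin","oilstone"):
    s=bot.silhouettes(q,n); print(n,q,[(round(d["confidence"],2),[int(v) for v in d["box"]],d["region"].sum()) for d in s])
E
```

```text
side b1 (251.5, 139) [250.8 138.2] 25
side b2 (272.8, 140.8) [272.2 140.1] 25
side a1 (343, 200.5) [342.5 199. ] 34
side a2 (365.3, 202) [364.7 201. ] 35
top b1 (424, 128) [nan nan] 0
top b2 (427, 156.5) [nan nan] 0
top a1 (376, 264.5) [nan nan] 0
top a2 (378.5, 292) [nan nan] 0
a1 [471.6  54.9 170.1] [[0.3, 0.0], [-0.0, -0.3]]<stdin>:10: RuntimeWarning: Mean of empty slice.
  ret = ret.dtype.type(ret / rcount)
Traceback (most recent call last):
  File "h.py", line 9, in tri
    X=np.linalg.svd(np.array(A))[2][-1]; X=X[:3]/X[3]
      ~~~~~~~~~~~~~^^^^^^^^^^^^^
numpy.linalg.LinAlgError: SVD did not converge
```

```bash
sed -i 's/>190/>140/' h.py
python3 - <<'E'
from workcell import bot
from h import *
cs={n:bot.capture(n) for n in("side","top")}
g={"side":{"b1":(251.5,139),"b2":(272.8,140.8),"a1":(343,200.5),"a2":(365.3,202)},"top":{"b1":(424,128),"b2":(427,156.5),"a1":(376,264.5),"a2":(378.5,292)}}
print(cv2.cvtColor(cs["top"]["image"],cv2.COLOR_BGR2HSV)[264,370:384].tolist())
print(cv2.cvtColor(cs["top"]["image"],cv2.COLOR_BGR2HSV)[128,418:432].tolist())
for k in("a1","a2","b1","b2"):
        o=[(cs[n],g[n][k]) for n in cs]
        X=tri(o); print(k,X.round(1),[ (proj(c,X)-np.array(uv)).round(1).tolist() for c,uv in o])
for n in cs:
  for q in("mallet","gouge","wax_tin","oilstone"):
    s=bot.silhouettes(q,n); print(n,q,[(round(d["confidence"],2),[int(v) for v in d["box"]],d["region"].sum()) for d in s])
E
```

```text
[[14, 117, 146], [11, 137, 158], [5, 168, 193], [2, 182, 229], [2, 175, 237], [2, 171, 239], [2, 174, 238], [2, 181, 237], [2, 176, 227], [3, 115, 199], [10, 30, 177], [165, 3, 182], [177, 57, 205], [1, 129, 232]]
[[17, 44, 163], [10, 74, 169], [4, 143, 196], [1, 182, 225], [2, 177, 234], [2, 172, 236], [2, 172, 237], [2, 181, 234], [2, 185, 228], [3, 179, 192], [6, 141, 137], [14, 85, 93], [15, 64, 72], [15, 68, 60]]
a1 [471.6  54.9 170.1] [[0.3, 0.0], [-0.0, -0.3]]
a2 [423.7  52.7 171.2] [[0.3, 0.0], [-0.0, -0.4]]
b1 [690.  -24.7 249.5] [[0.1, 0.0], [-0.0, -0.2]]
b2 [642.2 -27.3 248.9] [[0.2, 0.0], [-0.1, -0.3]]
side mallet [(0.8, [389, 189, 423, 267], np.int64(1658)), (0.64, [306, 261, 332, 304], np.int64(1036)), (0.59, [340, 146, 371, 232], np.int64(1649))]
side gouge [(0.83, [264, 224, 352, 237], np.int64(700)), (0.5, [338, 185, 371, 204], np.int64(122)), (0.44, [250, 134, 282, 182], np.int64(1493))]
side wax_tin [(0.67, [302, 262, 335, 305], np.int64(1061))]
side oilstone []
top mallet [(0.68, [464, 192, 510, 234], np.int64(1439)), (0.67, [353, 322, 391, 364], np.int64(1178)), (0.66, [389, 258, 433, 296], np.int64(1330))]
top gouge [(0.62, [392, 171, 411, 260], np.int64(932)), (0.17, [372, 248, 457, 297], np.int64(1253))]
top wax_tin [(0.85, [292, 239, 326, 270], np.int64(942))]
top oilstone [(0.7, [244, 169, 339, 236], np.int64(3001))]
```

```bash
python3 -m handwheel '[{"dz":0.042,"claw":1},{"dz":0.084,"claw":1},{"dx":0.03,"dy":-0.03,"dz":0.122,"wz":-0.03,"claw":1},{"dx":0.06,"dy":-0.06,"dz":0.122,"wz":-0.06,"claw":1},{"dx":0.09,"dy":-0.09,"dz":0.122,"wz":-0.1,"claw":1},{"dx":0.12,"dy":-0.12,"dz":0.122,"wz":-0.13,"claw":1},{"dx":0.15,"dy":-0.15,"dz":0.122,"wz":-0.16,"claw":1},{"dx":0.18,"dy":-0.18,"dz":0.122,"wz":-0.2,"claw":1},{"dx":0.21,"dy":-0.21,"dz":0.122,"wz":-0.23,"claw":1},{"dx":0.24,"dy":-0.24,"dz":0.122,"wz":-0.27,"claw":1},{"dx":0.27,"dy":-0.27,"dz":0.122,"wz":-0.3,"claw":1},{"dx":0.3,"dy":-0.3,"dz":0.122,"wz":-0.34,"claw":1},{"dx":0.33,"dy":-0.33,"dz":0.122,"wz":-0.37,"claw":1},{"dx":0.36,"dy":-0.36,"dz":0.122,"wz":-0.39,"claw":1},{"dx":0.39,"dy":-0.39,"dz":0.122,"wz":-0.39,"claw":1},{"dx":0.42,"dy":-0.42,"dz":0.122,"wz":-0.39,"claw":1},{"dx":0.45,"dy":-0.45,"dz":0.122,"wz":-0.39,"claw":1},{"dx":0.48,"dy":-0.475,"dz":0.122,"wz":-0.39,"claw":1},{"dx":0.505,"dy":-0.495,"dz":0.122,"wz":-0.39,"claw":1},{"dx":0.505,"dy":-0.495,"dz":0.122,"wz":-0.39,"claw":1}]'
python3 - <<'E'
from workcell import bot
from h import *
c=bot.capture("wrist"); cv2.imwrite("pics/w1.png",c["image"]); print(c["R"].round(3).tolist(),(-c["R"].T@c["t"]).round(1))
s=bot.get_state(); print(s["eef_pos"].round(1),s["tcp_rot"].round(3),s["wrist_force"].round(2))
for k in [(472,55,171),(424,53,171),(690,-25,249),(642,-27,249)]: print(proj(c,np.array(k)).round(1))
E
```

```text
[[0.294, 0.956, -0.0], [0.924, -0.284, 0.256], [0.244, -0.075, -0.967]] [ 93.2 546.8 384.8]
[160.8 526.  218.6] [-3.142 -0.     2.845] [-0.21 -0.69  0.29]
[-61.4 701.6]
[-92.9 669.6]
[-94.8 999.5]
[-129.1  977.1]invalid input at $[0]: expected keys claw, dx, dy, dz, wx, wy, wz
```

View pics/w1.png

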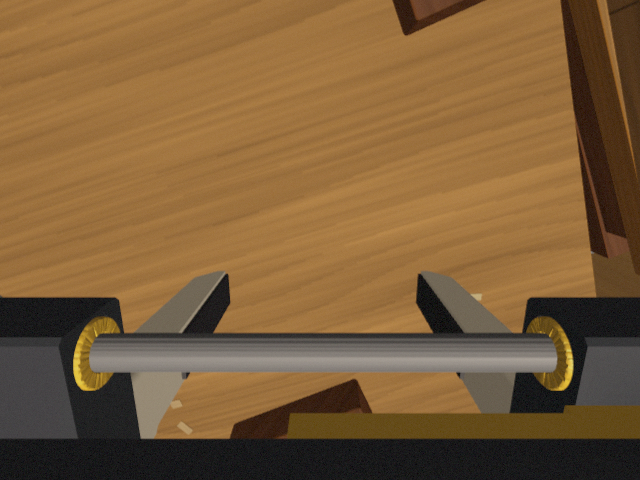

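```bash
python3 -m handwheel '[{"dx":0,"dy":0,"dz":0.042,"wx":0,"wy":0,"wz":0,"claw":1},{"dx":0,"dy":0,"dz":0.084,"wx":0,"wy":0,"wz":0,"claw":1},{"dx":0.03,"dy":-0.03,"dz":0.112,"wx":0,"wy":0,"wz":-0.03,"claw":1},{"dx":0.05,"dy":-0.06,"dz":0.112,"wx":0,"wy":0,"wz":-0.07,"claw":1},{"dx":0.08,"dy":-0.09,"dz":0.112,"wx":0,"wy":0,"wz":-0.1,"claw":1},{"dx":0.1,"dy":-0.12,"dz":0.112,"wx":0,"wy":0,"wz":-0.13,"claw":1},{"dx":0.13,"dy":-0.15,"dz":0.112,"wx":0,"wy":0,"wz":-0.17,"claw":1},{"dx":0.16,"dy":-0.18,"dz":0.112,"wx":0,"wy":0,"wz":-0.2,"claw":1},{"dx":0.19,"dy":-0.21,"dz":0.112,"wx":0,"wy":0,"wz":-0.24,"claw":1},{"dx":0.22,"dy":-0.24,"dz":0.112,"wx":0,"wy":0,"wz":-0.28,"claw":1},{"dx":0.25,"dy":-0.27,"dz":0.112,"wx":0,"wy":0,"wz":-0.31,"claw":1},{"dx":0.28,"dy":-0.31,"dz":0.112,"wx":0,"wy":0,"wz":-0.35,"claw":1},{"dx":0.31,"dy":-0.34,"dz":0.112,"wx":0,"wy":0,"wz":-0.39,"claw":1},{"dx":0.34,"dy":-0.37,"dz":0.112,"wx":0,"wy":0,"wz":-0.39,"claw":1},{"dx":0.37,"dy":-0.41,"dz":0.112,"wx":0,"wy":0,"wz":-0.39,"claw":1},{"dx":0.4,"dy":-0.44,"dz":0.112,"wx":0,"wy":0,"wz":-0.39,"claw":1},{"dx":0.43,"dy":-0.48,"dz":0.112,"wx":0,"wy":0,"wz":-0.39,"claw":1},{"dx":0.46,"dy":-0.52,"dz":0.112,"wx":0,"wy":0,"wz":-0.39,"claw":1},{"dx":0.485,"dy":-0.55,"dz":0.112,"wx":0,"wy":0,"wz":-0.39,"claw":1},{"dx":0.505,"dy":-0.581,"dz":0.112,"wx":0,"wy":0,"wz":-0.39,"claw":1}]'
python3 - <<'E'
from workcell import bot
from h import *
c=bot.capture("wrist"); cv2.imwrite("pics/w2.png",c["image"]); print(c["R"].round(3).tolist(),(-c["R"].T@c["t"]).round(1))
s=bot.get_state(); print(s["eef_pos"].round(1),s["tcp_rot"].round(3),s["wrist_force"].round(2))
for k in [(472,55,171),(424,53,171),(690,-25,249),(642,-27,249)]: print(proj(c,np.array(k)).round(1))
E
```

```text
time_s: 3.67
eef_pos: [648.5, -31.2, 330.5]
tcp_rot: [3.141, -0.0, 1.62]
wrist_force: [1.2, 0.1, -0.1]
gripper_width: 92.9
[[0.999, 0.048, 0.0], [0.046, -0.966, 0.255], [0.013, -0.255, -0.967]] [644.9  39.4 496.6]
[651.8 -38.6 328.1] [-3.141  0.004  1.614] [ 0.61 -3.91 -0.76]
[122.  112.2]
[ 65.9 111.9]
[381.5 237.4]
[314. 237.]
```

View pics/w2.png

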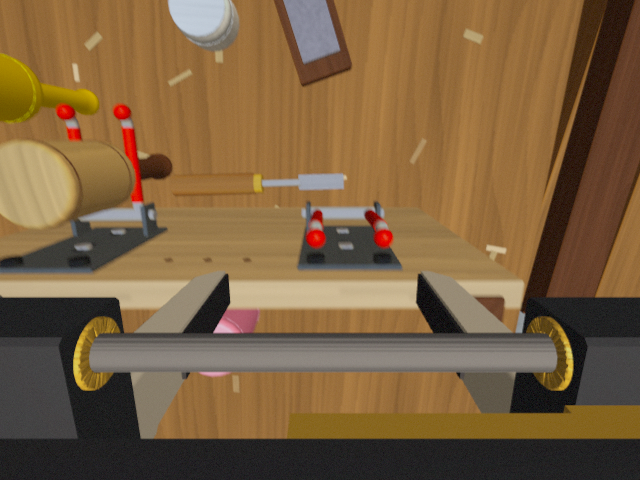

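The wrist view shows hook_b's balls at (316,239) and (384,238), hook_a's balls at (66,112) and (122,112), and the plain mallet between them. The projections agree. The arm was still moving in that frame, so I'll re-take it settled and fit everything.

```bash
python3 - <<'E'
from workcell import bot
from h import *
for i in range(4): c=bot.capture("wrist")
s=bot.get_state(); print(s["eef_pos"].round(1),s["tcp_rot"].round(3),s["wrist_force"].round(2),s["dq"].round(3))
np.save("w3.npy",dict(c),allow_pickle=True)
cv2.imwrite("pics/w3.png",c["image"])
for k in [(472,55,171),(424,53,171),(690,-25,249),(642,-27,249)]: print(proj(c,np.array(k)).round(1))
m=red(c["image"]).astype(np.uint8)
n,l,st,ce=cv2.connectedComponentsWithStats(m)
for i in range(1,n):
    if st[i,4]>40: print(st[i],ce[i].round(1))
cv2.imwrite("pics/w3c.png",cv2.resize(c["image"][80:280,0:420],(800,381),interpolation=cv2.INTER_CUBIC))
E
```

```text
[647.2 -29.4 330.1] [-3.140e+00 -1.000e-03  1.619e+00] [-0.62  0.82  0.3 ] [ 0.026 -0.029  0.011  0.001 -0.     0.   ]
[122.9 113.5]
[ 66.8 113.3]
[383.1 238.6]
[315.4 238.3]
[ 56 104  19  16 228] [ 65.  111.8]
[113 104  18  16 219] [121.5 111.8]
[122 127  21  76 666] [132.8 160.6]
[ 67 128  15  12 154] [ 73.7 133.5]
[368 209  26  38 386] [381.7 232.1]
[309 210  14  18 120] [317.5 216.6]
[306 228  20  20 309] [315.5 237.3]
```

View pics/w3c.png

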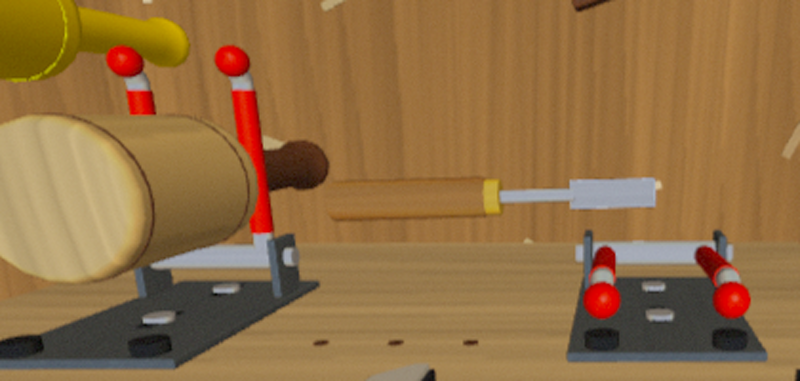

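```bash
cat > fit.py <<'E'
from h import *
def model(p):
    d,yaw,ya,za,yb,zb,th=p   # yaw: own x axis = (sin yaw,-cos yaw)
    X=np.array([np.sin(yaw),-np.cos(yaw),0]);Y=np.array([np.cos(yaw),np.sin(yaw),0]);O=-X*d
    def pt(off,y,z): return O-X*off+Y*y+np.array([0,0,z])
    out={}
    for s,k in ((24,1),(-24,2)):
        out["a%d"%k]=pt(112,ya+s,za+6)
        out["b%d"%k]=pt(22-6*np.cos(th)+90*np.sin(th),yb+s,zb+90*np.cos(th)+6*np.sin(th))
    return out,pt
E
python3 - <<'E'
from workcell import bot
from fit import *
cs={n:bot.capture(n) for n in("side","top")}; cs["wrist"]=np.load("w3.npy",allow_pickle=True).item()
g={"side":{"b1":(251.2,138.8),"b2":(272.5,140.5),"a1":(342.8,200.1),"a2":(365.1,201.7)},"top":{"b1":(424,128),"b2":(427,156.5),"a1":(376,264.5),"a2":(378.5,292)},
"wrist":{"b1":(384.3,237.5),"b2":(315.5,237.6),"a1":(121.5,111.8),"a2":(65,111.8)}}
for k in("a1","a2","b1","b2"):
    o=[(cs[n],g[n][k]) for n in cs]; X=tri(o); print(k,X.round(1),[(proj(c,X)-np.array(uv)).round(1).tolist() for c,uv in o])
def r(p):
    o,_=model(p); out=[]
    for n in cs:
        sc={"side":2.4,"top":2.0,"wrist":1.0}[n]  # mm/px-ish
        for k in o: out+=list((proj(cs[n],o[k])-np.array(g[n][k]))*sc)
    return np.r_[out,(p[6]-.07)/.05*1.0]
s=least_squares(r,[58,0.047,450,164,665,159,.07])
J=s.jac; cov=np.linalg.inv(J.T@J)*2
print(s.x.round(3),np.sqrt(np.diag(cov)).round(3)); print(s.fun.round(1))
o,pt=model(s.x); print({k:v.round(1).tolist() for k,v in o.items()})
p=s.x
print("mallet",pt(62,p[2],p[3]+4.5).round(1),"b hang",pt(62,p[4],p[5]+4.5).round(1),"sep",p[4]-p[2])
np.save("p.npy",p)
# lookalikes
for nm,ts,tt in (("yellow top",(405,199),(370,342)),("pink",(0,0),(0,0))):
    if ts[0]: print(nm,tri([(cs["side"],ts),(cs["top"],tt)]).round(0))
print("tin",tri([(cs["side"],(319,273)),(cs["top"],(308,255))]).round(0))
E
```

```text
a1 [471.7  55.8 172.1] [[0.4, -0.1], [-0.4, -0.4], [0.2, 0.6]]
a2 [423.9  53.5 172.9] [[0.5, -0.0], [-0.4, -0.5], [0.1, 0.7]]
b1 [690.3 -24.2 250.2] [[0.2, 0.1], [-0.3, -0.4], [-0.4, 0.5]]
b2 [642.2 -26.6 250. ] [[0.4, 0.1], [-0.4, -0.5], [0.2, 0.6]]
[-7.89270e+01  4.80000e-02  4.49861e+02  1.66542e+02  6.64216e+02
  1.59914e+02  6.10000e-02] [6.304 0.014 0.708 0.951 0.96  1.232 0.034]
[ 1.  -0.5  0.6  0.3  1.3  0.2  0.9  0.1 -0.8 -0.9 -0.6 -0.7 -0.9 -0.9
 -0.8 -1.  -0.   0.5 -0.6  0.4  0.2  0.7  0.2  0.5 -0.2]
{'a1': [471.7, 55.9, 172.5], 'b1': [690.2, -24.2, 250.1], 'a2': [423.8, 53.5, 172.5], 'b2': [642.2, -26.5, 250.1]}
mallet [450.2   4.8 171. ] b hang [664.3  15.1 164.4] sep 214.35490440888367
yellow top [343.  74. 207.]
tin [501. 174.  63.]
```

```bash
python3 -m handwheel '[{"dx":0.01,"dy":0.003,"dz":0,"wx":0,"wy":0,"wz":0,"claw":0.75},{"dx":0.019,"dy":0.006,"dz":-0.01,"wx":0,"wy":0,"wz":0,"claw":0.75},{"dx":0.019,"dy":0.006,"dz":-0.03,"wx":0,"wy":0,"wz":0,"claw":0.75},{"dx":0.019,"dy":0.006,"dz":-0.05,"wx":0,"wy":0,"wz":0,"claw":0.75},{"dx":0.019,"dy":0.006,"dz":-0.05,"wx":0,"wy":0,"wz":0,"claw":0.75},{"dx":0.019,"dy":0.006,"dz":-0.05,"wx":0,"wy":0,"wz":0,"claw":0.75}]' 10
python3 - <<'E'
from workcell import bot
from fit import *
c=bot.capture("wrist"); s=bot.get_state(); print(s["eef_pos"].round(1),s["tcp_rot"].round(3),s["wrist_force"].round(2),s["gripper_width"],s["dq"].round(2))
cv2.imwrite("pics/w4.png",c["image"])
o,pt=model(np.load("p.npy"))
for k in o: print(k,proj(c,o[k]).round(1))
E
```

```text
time_s: 4.52
eef_pos: [665.0, -20.9, 280.0]
tcp_rot: [-3.139, -0.001, 1.622]
wrist_force: [0.3, -0.5, -0.0]
gripper_width: 81.5
[665.8 -21.3 281.6] [ 3.141 -0.     1.622] [-0.36  0.84  0.59] 81.3349727978686 [-0.01 -0.02 -0.03 -0.    0.   -0.  ]
a1 [ 62.4 118.7]
b1 [366.2 275.2]
a2 [ -3.7 118.5]
b2 [283.4 274.9]
```

View pics/w4.png

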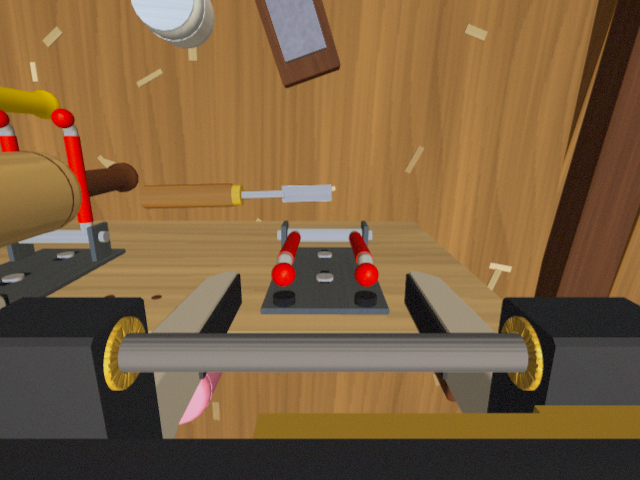

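The balls, at (284,274) and (367,274), are centred between the fingers, so I'll lower and grip lightly.

```bash
python3 -m handwheel '[{"dx":0,"dy":-0.002,"dz":-0.015,"wx":0,"wy":0,"wz":0,"claw":0.75},{"dx":0,"dy":-0.002,"dz":-0.03,"wx":0,"wy":0,"wz":0,"claw":0.75},{"dx":0,"dy":-0.002,"dz":-0.05,"wx":0,"wy":0,"wz":0,"claw":0.75},{"dx":0,"dy":-0.002,"dz":-0.05,"wx":0,"wy":0,"wz":0,"claw":0.75},{"dx":0,"dy":-0.002,"dz":-0.05,"wx":0,"wy":0,"wz":0,"claw":0.4},{"dx":0,"dy":-0.002,"dz":-0.05,"wx":0,"wy":0,"wz":0,"claw":0.2},{"dx":0,"dy":-0.002,"dz":-0.05,"wx":0,"wy":0,"wz":0,"claw":0.2},{"dx":0,"dy":-0.002,"dz":-0.05,"wx":0,"wy":0,"wz":0,"claw":0.2},{"dx":0,"dy":-0.002,"dz":-0.05,"wx":0,"wy":0,"wz":0,"claw":0.2}]' 10
python3 - <<'E'
from workcell import bot
from fit import *
c=bot.capture("wrist"); s=bot.get_state(); print(s["eef_pos"].round(1),s["tcp_rot"].round(3),s["wrist_force"].round(2),s["gripper_width"],s["dq"].round(2))
cv2.imwrite("pics/w5.png",c["image"])
E
```

```text
time_s: 5.32
eef_pos: [666.2, -23.4, 233.5]
tcp_rot: [3.139, 0.0, 1.622]
wrist_force: [-2.0, 0.1, 6.1]
gripper_width: 60.7
[666.2 -23.4 233.5] [3.139 0.    1.622] [-2.09  0.22  5.71] 61.15660814720376 [-0. -0.  0. -0. -0. -0.]
```

View pics/w5.png

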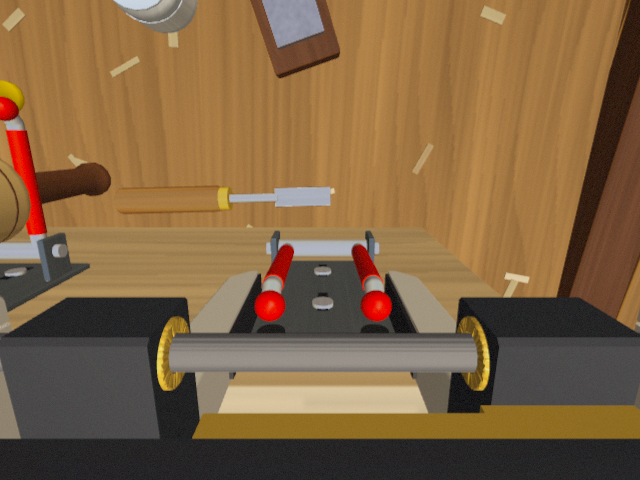

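```bash
python3 -c "
import numpy as np
f=lambda t:(22-6*np.cos(t)+90*np.sin(t),90*np.cos(t)+6*np.sin(t))
o,u=f(.061)
for t in list(np.arange(.15,1.5,.1))+[1.5,1.57]:
    a,b=f(t); print(round(t,2),'dx %.4f dy %.4f dz %.4f'%(-.048*(a-o)/1e3,(a-o)*.9988/1e3,(b-u)/1e3))"
```

```text
0.15 dx -0.0004 dy 0.0080 dz -0.0003
0.25 dx -0.0008 dy 0.0169 dz -0.0015
0.35 dx -0.0012 dy 0.0257 dz -0.0036
0.45 dx -0.0016 dy 0.0342 dz -0.0065
0.55 dx -0.0020 dy 0.0424 dz -0.0103
0.65 dx -0.0024 dy 0.0501 dz -0.0149
0.75 dx -0.0028 dy 0.0574 dz -0.0203
0.85 dx -0.0031 dy 0.0641 dz -0.0263
0.95 dx -0.0034 dy 0.0701 dz -0.0330
1.05 dx -0.0036 dy 0.0755 dz -0.0402
1.15 dx -0.0038 dy 0.0801 dz -0.0480
1.25 dx -0.0040 dy 0.0839 dz -0.0561
1.35 dx -0.0042 dy 0.0869 dz -0.0646
1.45 dx -0.0043 dy 0.0890 dz -0.0734
1.5 dx -0.0043 dy 0.0897 dz -0.0778
1.57 dx -0.0043 dy 0.0904 dz -0.0841
```

```bash
python3 -m handwheel '[{"dx":-0.0004,"dy":0.008,"dz":0,"wx":0,"wy":0,"wz":0,"claw":0.2},{"dx":-0.0008,"dy":0.017,"dz":-0.0015,"wx":0,"wy":0,"wz":0,"claw":0.2},{"dx":-0.0012,"dy":0.0257,"dz":-0.0036,"wx":0,"wy":0,"wz":0,"claw":0.2},{"dx":-0.0016,"dy":0.0342,"dz":-0.0065,"wx":0,"wy":0,"wz":0,"claw":0.2},{"dx":-0.002,"dy":0.0424,"dz":-0.0103,"wx":0,"wy":0,"wz":0,"claw":0.2},{"dx":-0.0024,"dy":0.05,"dz":-0.015,"wx":0,"wy":0,"wz":0,"claw":0.2},{"dx":-0.0028,"dy":0.0574,"dz":-0.0203,"wx":0,"wy":0,"wz":0,"claw":0.2},{"dx":-0.0031,"dy":0.064,"dz":-0.0263,"wx":0,"wy":0,"wz":0,"claw":0.2},{"dx":-0.0034,"dy":0.07,"dz":-0.033,"wx":0,"wy":0,"wz":0,"claw":0.2},{"dx":-0.0036,"dy":0.0755,"dz":-0.04,"wx":0,"wy":0,"wz":0,"claw":0.2},{"dx":-0.0036,"dy":0.0755,"dz":-0.04,"wx":0,"wy":0,"wz":0,"claw":0.2},{"dx":-0.0036,"dy":0.0755,"dz":-0.04,"wx":0,"wy":0,"wz":0,"claw":0.2}]' 10
python3 - <<'E'
from workcell import bot
from fit import *
c=bot.capture("wrist"); s=bot.get_state(); print(s["eef_pos"].round(1),s["tcp_rot"].round(3),s["wrist_force"].round(2),s["gripper_width"],s["dq"].round(2))
cv2.imwrite("pics/w6.png",c["image"])
E
```

```text
time_s: 6.37
eef_pos: [662.3, 53.7, 192.3]
tcp_rot: [3.14, -0.002, 1.623]
wrist_force: [-1.5, 5.0, 0.8]
gripper_width: 60.6
[662.3  53.4 192.7] [ 3.140e+00 -2.000e-03  1.623e+00] [-1.31  4.31  0.32] 61.12205321416748 [-0.01 -0.01 -0.01 -0.    0.01 -0.  ]
```

View pics/w6.png

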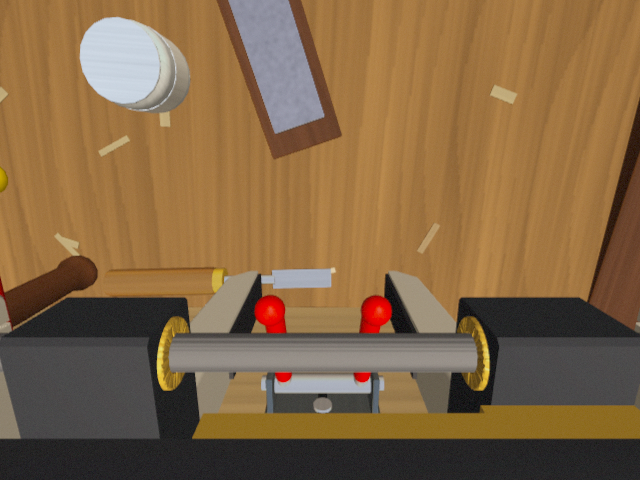

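```bash
python3 -m handwheel '[{"dx":-0.0002,"dy":0.0046,"dz":-0.0078,"wx":0,"wy":0,"wz":0,"claw":0.2},{"dx":-0.0004,"dy":0.0084,"dz":-0.016,"wx":0,"wy":0,"wz":0,"claw":0.2},{"dx":-0.0006,"dy":0.0114,"dz":-0.0245,"wx":0,"wy":0,"wz":0,"claw":0.2},{"dx":-0.0007,"dy":0.0135,"dz":-0.0333,"wx":0,"wy":0,"wz":0,"claw":0.2},{"dx":-0.0007,"dy":0.0135,"dz":-0.0333,"wx":0,"wy":0,"wz":0,"claw":0.2},{"dx":-0.0007,"dy":0.0135,"dz":-0.0333,"wx":0,"wy":0,"wz":0,"claw":0.2}]'
python3 -m handwheel '[{"dx":0,"dy":0.0005,"dz":-0.002,"wx":0,"wy":0,"wz":0,"claw":0.2},{"dx":0,"dy":0.001,"dz":-0.005,"wx":0,"wy":0,"wz":0,"claw":0.2},{"dx":0,"dy":0.001,"dz":-0.005,"wx":0,"wy":0,"wz":0,"claw":0.2},{"dx":0,"dy":0.001,"dz":-0.005,"wx":0,"wy":0,"wz":0,"claw":0.2}]'
```

```text
time_s: 6.92
eef_pos: [661.6, 67.1, 158.0]
tcp_rot: [3.141, -0.002, 1.623]
wrist_force: [0.8, 2.7, -2.3]
gripper_width: 61.1
time_s: 7.25
eef_pos: [661.5, 67.9, 152.7]
tcp_rot: [3.141, -0.002, 1.622]
wrist_force: [1.4, 1.3, -2.2]
gripper_width: 60.9
```

```bash
for i in 1; do python3 -m handwheel '[{"dx":0,"dy":0.0003,"dz":-0.0015,"wx":0,"wy":0,"wz":0,"claw":0.2},{"dx":0,"dy":0.0003,"dz":-0.0015,"wx":0,"wy":0,"wz":0,"claw":0.2},{"dx":0,"dy":0.0003,"dz":-0.0015,"wx":0,"wy":0,"wz":0,"claw":0.2}]'; python3 -m handwheel '[{"dx":0,"dy":0,"dz":-0.0015,"wx":0,"wy":0,"wz":0,"claw":0.2},{"dx":0,"dy":0,"dz":-0.0015,"wx":0,"wy":0,"wz":0,"claw":0.2},{"dx":0,"dy":0,"dz":-0.0015,"wx":0,"wy":0,"wz":0,"claw":0.2}]'; python3 -c "
from workcell import bot
print(bot.get_state()['wrist_force'])"; done
```

```text
time_s: 7.5
eef_pos: [661.6, 68.1, 151.2]
tcp_rot: [3.141, -0.002, 1.622]
wrist_force: [-0.8, 0.6, -0.7]
gripper_width: 60.8
time_s: 7.75
eef_pos: [661.6, 68.2, 149.8]
tcp_rot: [3.141, -0.002, 1.622]
wrist_force: [-1.3, 1.0, 1.2]
gripper_width: 61.0
[-1.32654425  1.02067786  1.22417242]
```

```bash
python3 -m handwheel '[{"dx":0,"dy":0,"dz":-0.001,"wx":0,"wy":0,"wz":0,"claw":0.2},{"dx":0,"dy":0,"dz":-0.001,"wx":0,"wy":0,"wz":0,"claw":0.2},{"dx":0,"dy":0,"dz":-0.001,"wx":0,"wy":0,"wz":0,"claw":0.2}]'; python3 -m handwheel '[{"dx":0,"dy":0,"dz":-0.0007,"wx":0,"wy":0,"wz":0,"claw":0.2},{"dx":0,"dy":0,"dz":-0.0007,"wx":0,"wy":0,"wz":0,"claw":0.2},{"dx":0,"dy":0,"dz":-0.0007,"wx":0,"wy":0,"wz":0,"claw":0.2}]'
```

```text
time_s: 8.0
eef_pos: [661.6, 68.2, 148.8]
tcp_rot: [3.141, -0.002, 1.623]
wrist_force: [-1.2, 2.0, 1.3]
gripper_width: 60.9
time_s: 8.25
eef_pos: [661.6, 68.2, 148.1]
tcp_rot: [3.141, -0.002, 1.622]
wrist_force: [-1.4, 2.1, 1.1]
gripper_width: 60.9
```

```bash
python3 -m handwheel '[{"dx":0,"dy":0,"dz":-0.0007,"wx":0,"wy":0,"wz":0,"claw":0.2},{"dx":0,"dy":0,"dz":-0.0007,"wx":0,"wy":0,"wz":0,"claw":0.2},{"dx":0,"dy":0,"dz":-0.0007,"wx":0,"wy":0,"wz":0,"claw":0.2}]'; python3 -m handwheel '[{"dx":0,"dy":0,"dz":-0.0007,"wx":0,"wy":0,"wz":0,"claw":0.2},{"dx":0,"dy":0,"dz":-0.0007,"wx":0,"wy":0,"wz":0,"claw":0.2},{"dx":0,"dy":0,"dz":-0.0007,"wx":0,"wy":0,"wz":0,"claw":0.2}]'
python3 - <<'E'
from workcell import bot
from fit import *
c=bot.capture("side"); 
cv2.imwrite("pics/s7.png",cv2.resize(c["image"][110:260,220:420],(800,600),interpolation=cv2.INTER_CUBIC))
s=bot.get_state(); print(s["wrist_force"].round(1),s["moment"].round(2))
w=bot.capture("wrist");
cv2.imwrite("pics/w7.png",w["image"])
E
```

```text
time_s: 8.5
eef_pos: [661.6, 68.3, 147.4]
tcp_rot: [3.141, -0.002, 1.622]
wrist_force: [-2.5, 1.9, 2.6]
gripper_width: 60.6
time_s: 8.75
eef_pos: [661.6, 68.3, 147.3]
tcp_rot: [3.141, -0.002, 1.623]
wrist_force: [-3.1, 1.1, 6.3]
gripper_width: 61.0
[-1.9  2.   5.8] [ 0.17  0.55 -0.06]
```

View pics/s7.png

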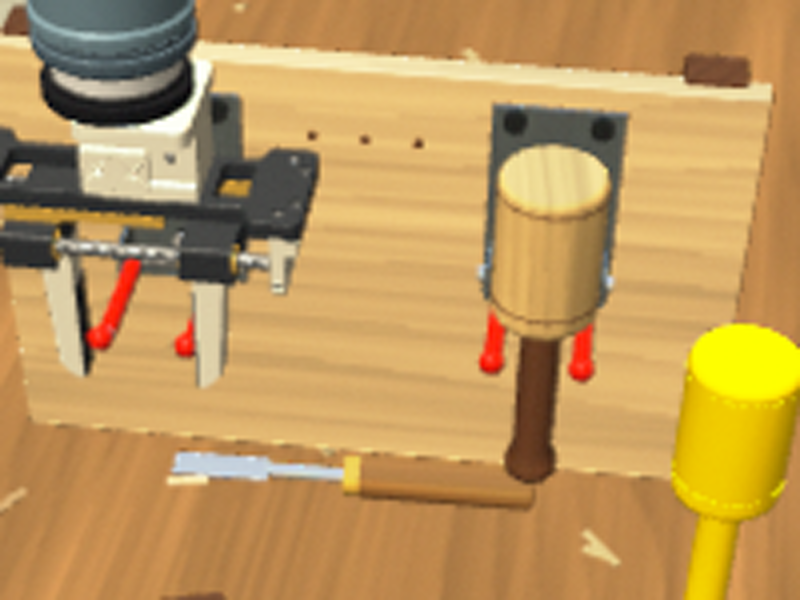

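View pics/w7.png

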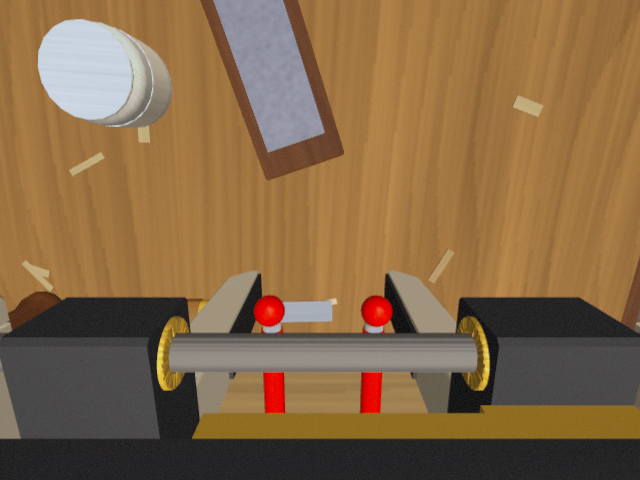

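```bash
python3 -m handwheel '[{"dx":0,"dy":0,"dz":-0.0007,"wx":0,"wy":0,"wz":0,"claw":0.2},{"dx":0,"dy":0,"dz":-0.0007,"wx":0,"wy":0,"wz":0,"claw":0.2},{"dx":0,"dy":0,"dz":-0.0007,"wx":0,"wy":0,"wz":0,"claw":0.2},{"dx":0,"dy":0,"dz":-0.0007,"wx":0,"wy":0,"wz":0,"claw":0.2}]'
```

```text
time_s: 9.18
eef_pos: [661.7, 68.3, 147.3]
tcp_rot: [3.14, -0.002, 1.623]
wrist_force: [-2.4, 2.3, 5.1]
gripper_width: 60.4
```

```bash
python3 -m handwheel '[{"dx":0,"dy":0,"dz":-0.0013,"wx":0,"wy":0,"wz":0,"claw":0.2},{"dx":0,"dy":0,"dz":-0.0013,"wx":0,"wy":0,"wz":0,"claw":0.2},{"dx":0,"dy":0,"dz":-0.0013,"wx":0,"wy":0,"wz":0,"claw":0.2},{"dx":0,"dy":0,"dz":-0.0013,"wx":0,"wy":0,"wz":0,"claw":0.2}]'
python3 - <<'E'
from workcell import bot
w=bot.capture("wrist");
import cv2;cv2.imwrite("pics/w8.png",w["image"])
s=bot.get_state();print(s["eef_pos"].round(1),s["wrist_force"].round(1))
from h import *
m=red(w["image"]).astype(np.uint8)
n,l,st,ce=cv2.connectedComponentsWithStats(m)
print([(st[i].tolist(),ce[i].round(1).tolist()) for i in range(1,n) if st[i,4]>40])
m=red(cv2.imread("pics/w7.png")).astype(np.uint8)
n,l,st,ce=cv2.connectedComponentsWithStats(m)
print([(st[i].tolist(),ce[i].round(1).tolist()) for i in range(1,n) if st[i,4]>40])
E
```

```text
time_s: 9.52
eef_pos: [661.7, 68.3, 147.1]
tcp_rot: [3.139, -0.002, 1.623]
wrist_force: [-2.9, 2.0, 6.8]
gripper_width: 60.6
[661.7  68.2 147.1] [-3.8  1.9  7.2]
[([254, 296, 31, 31, 746], [268.5, 310.8]), ([362, 296, 31, 31, 735], [376.4, 310.8]), ([263, 372, 22, 41, 812], [273.8, 391.8]), ([361, 372, 21, 41, 798], [370.7, 391.8])]
[([254, 296, 31, 31, 741], [268.7, 310.7]), ([362, 296, 30, 31, 741], [376.5, 310.8]), ([264, 372, 21, 41, 811], [274.0, 391.9]), ([361, 372, 21, 41, 802], [370.7, 391.9])]
```

Hook_b is on its stop: the force rises to 7 N with no further travel and no slip. I'll release it and go to the mallet.

```bash
python3 -m handwheel '[{"dx":0,"dy":0,"dz":0,"wx":0,"wy":0,"wz":0,"claw":0.6},{"dx":0,"dy":0,"dz":0,"wx":0,"wy":0,"wz":0,"claw":0.75},{"dx":0,"dy":0,"dz":0,"wx":0,"wy":0,"wz":0,"claw":0.75},{"dx":0,"dy":0,"dz":0.02,"wx":0,"wy":0,"wz":0,"claw":0.75},{"dx":0,"dy":0,"dz":0.05,"wx":0,"wy":0,"wz":0,"claw":0.75},{"dx":0,"dy":0,"dz":0.09,"wx":0,"wy":0,"wz":0,"claw":0.75},{"dx":0,"dy":0,"dz":0.12,"wx":0,"wy":0,"wz":0,"claw":0.75},{"dx":0,"dy":0,"dz":0.16,"wx":0,"wy":0,"wz":0,"claw":1},{"dx":-0.03,"dy":0,"dz":0.18,"wx":0,"wy":0,"wz":0,"claw":1},{"dx":-0.07,"dy":-0.02,"dz":0.19,"wx":0,"wy":0,"wz":0,"claw":1},{"dx":-0.1,"dy":-0.03,"dz":0.19,"wx":0,"wy":0,"wz":0,"claw":1},{"dx":-0.13,"dy":-0.04,"dz":0.19,"wx":0,"wy":0,"wz":0,"claw":1},{"dx":-0.16,"dy":-0.05,"dz":0.19,"wx":0,"wy":0,"wz":0,"claw":1},{"dx":-0.19,"dy":-0.06,"dz":0.19,"wx":0,"wy":0,"wz":0,"claw":1},{"dx":-0.212,"dy":-0.067,"dz":0.19,"wx":0,"wy":0,"wz":0,"claw":1},{"dx":-0.212,"dy":-0.067,"dz":0.19,"wx":0,"wy":0,"wz":0,"claw":1},{"dx":-0.212,"dy":-0.067,"dz":0.19,"wx":0,"wy":0,"wz":0,"claw":1},{"dx":-0.212,"dy":-0.067,"dz":0.19,"wx":0,"wy":0,"wz":0,"claw":1},{"dx":-0.212,"dy":-0.067,"dz":0.19,"wx":0,"wy":0,"wz":0,"claw":1}]'
python3 - <<'E'
from workcell import bot
from fit import *
cs={n:bot.capture(n) for n in("side","top","wrist")}
for n in cs: cv2.imwrite(f"pics/{n}9.png",cs[n]["image"])
a=cs["side"]["image"][110:260,220:420]; cv2.imwrite("pics/s9c.png",cv2.resize(a,(800,600),interpolation=cv2.INTER_CUBIC))
s=bot.get_state(); print(s["eef_pos"].round(1),s["tcp_rot"].round(3),s["wrist_force"].round(2),s["gripper_width"])
E
```

```text
time_s: 11.15
eef_pos: [450.7, 1.2, 336.8]
tcp_rot: [3.139, -0.002, 1.623]
wrist_force: [-0.0, -0.6, 0.9]
gripper_width: 92.9
[450.5   1.4 336.6] [ 3.140e+00 -2.000e-03  1.623e+00] [ 0.27 -0.85  1.19] 93.38704241802883
```

View pics/s9c.png

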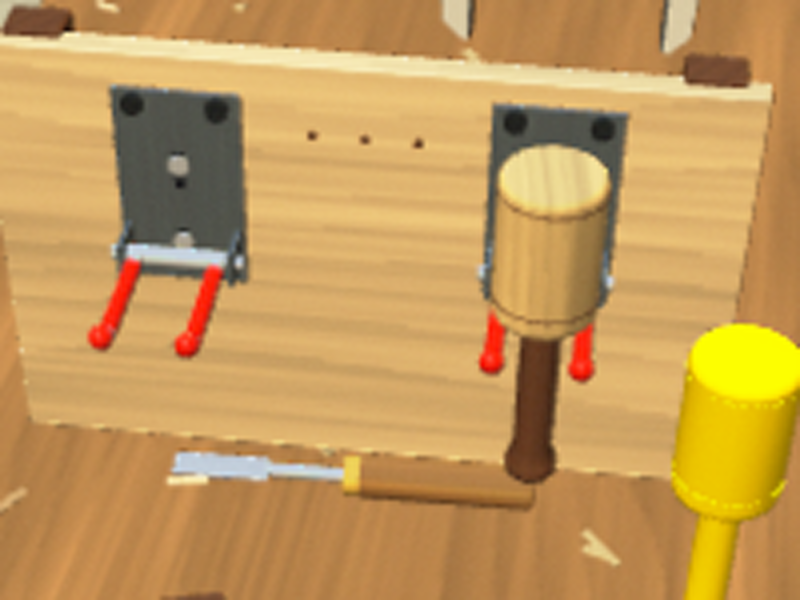

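View pics/wrist9.png

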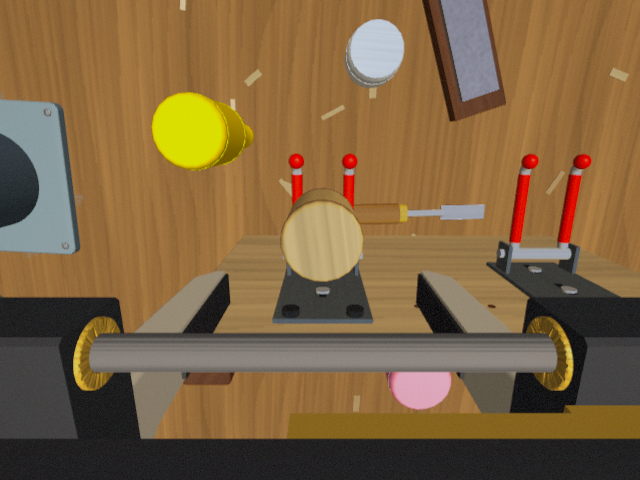

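Both forks are level now: hook_b's balls are at wrist (530,161) and (582,161), hook_a's at (296,161) and (349,161). The plain mallet's top is at (321,236), centred between the fingers. I'll compute its axis and the a→b offset.

```bash
python3 - <<'E'
from workcell import bot
from fit import *
cs={n:bot.capture(n) for n in("side","top","wrist")}
def balls(n):
    m=red(cs[n]["image"]).astype(np.uint8); k,l,st,ce=cv2.connectedComponentsWithStats(m)
    return [(st[i].tolist(),ce[i].round(1).tolist()) for i in range(1,k) if st[i,4]>12]
for n in cs: print(n,balls(n))
a=cs["top"]["image"][100:310,350:490]; cv2.imwrite("pics/t9c.png",cv2.resize(a,(400,600),interpolation=cv2.INTER_CUBIC))
c=cs["wrist"]; Kinv=np.linalg.inv(c["intrinsics"])
def ray(u,v,z):
    d=c["R"].T@Kinv@np.array([u,v,1]); o=-c["R"].T@c["t"]; return o+d*(z-o[2])/d[2]
print("top face", ray(321,236.5,261))
for s in bot.silhouettes("mallet","wrist"): print(s["confidence"],s["box"])
E
```

```text
side [([242, 175, 13, 22, 98], [248.5, 185.7]), ([264, 177, 12, 22, 100], [269.7, 187.5]), ([340, 189, 6, 14, 57], [342.8, 196.4]), ([362, 191, 6, 14, 57], [365.1, 198.5])]
top [([361, 143, 7, 7, 41], [364.2, 146.0]), ([372, 142, 35, 7, 183], [389.0, 145.1]), ([364, 169, 6, 7, 36], [366.6, 172.1]), ([374, 168, 36, 7, 178], [391.8, 170.9]), ([372, 261, 7, 7, 41], [375.2, 264.0]), ([383, 260, 16, 7, 76], [389.8, 263.1]), ([375, 289, 7, 7, 41], [378.0, 291.8]), ([386, 288, 15, 6, 69], [392.1, 290.8])]
wrist [([290, 154, 14, 15, 164], [296.4, 161.0]), ([343, 154, 15, 15, 173], [349.6, 161.1]), ([524, 154, 15, 15, 170], [530.5, 161.2]), ([576, 155, 15, 14, 175], [582.9, 161.4]), ([292, 174, 11, 31, 241], [297.1, 186.6]), ([344, 175, 11, 33, 261], [349.0, 187.7]), ([511, 174, 20, 69, 702], [520.0, 208.0]), ([559, 175, 23, 68, 723], [569.9, 208.1])]
top face [448.6588439    7.89819892 261.        ]
0.82 [386.8, 372.3, 452.1, 411.1]
0.74 [150.0, 92.8, 256.3, 171.9]
0.67 [279.7, 187.2, 363.5, 281.0]
```

View pics/t9c.png

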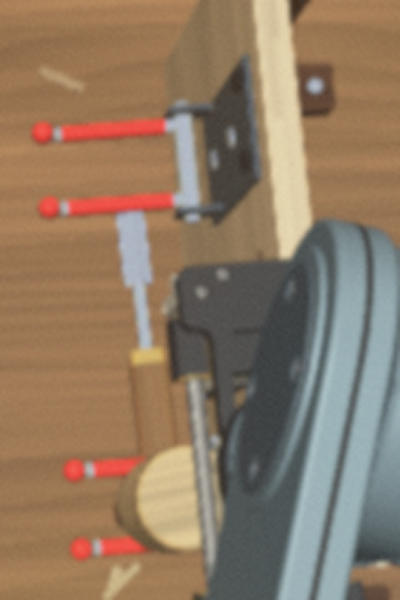

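```bash
python3 - <<'E'
from workcell import bot
from fit import *
cs={n:bot.capture(n) for n in("side","top","wrist")}
g={"side":{"b1":(245,194.2),"b2":(266.7,196),"a1":(342.8,200.2),"a2":(365.2,202)},"top":{"b1":(364.2,146),"b2":(366.6,172.1),"a1":(375.2,264),"a2":(378,291.8)},
"wrist":{"b1":(582.9,161.4),"b2":(530.5,161.2),"a1":(349.6,161.1),"a2":(296.4,161)}}
T={k:tri([(cs[n],g[n][k]) for n in cs]) for k in("a1","a2","b1","b2")}
for k in T: print(k,T[k].round(1),[(proj(cs[n],T[k])-np.array(g[n][k])).round(1).tolist() for n in cs])
am=(T["a1"]+T["a2"])/2; bm=(T["b1"]+T["b2"])/2; print(am,bm,bm-am)
for k in "ab":
    d=T[k+"1"]-T[k+"2"]; print(d, np.arctan2(d[1],d[0]))
E
```

```text
a1 [472.   56.1 171.7] [[0.2, 0.0], [0.2, -0.1], [0.4, -0.3]]
a2 [423.9  53.5 171.9] [[0.4, 0.0], [0.0, -0.3], [0.2, -0.1]]
b1 [686.1  66.5 165.8] [[0.2, -0.0], [0.1, -0.4], [-0.5, -0.4]]
b2 [638.   64.2 165.8] [[0.2, -0.0], [0.1, -0.3], [-0.4, -0.3]]
[447.94563675  54.83428975 171.81906855] [662.09132981  65.337266   165.76882551] [214.14569305  10.50297625  -6.05024304]
[48.13227473  2.56957646 -0.14945324] 0.053335096084335544
[ 4.81171743e+01  2.37069040e+00 -2.06224637e-02] 0.04922930284895433
```

```bash
python3 -m handwheel '[{"dx":-0.001,"dy":0.005,"dz":-0.02,"wx":0,"wy":0,"wz":0,"claw":1},{"dx":-0.001,"dy":0.005,"dz":-0.05,"wx":0,"wy":0,"wz":0,"claw":1},{"dx":-0.001,"dy":0.005,"dz":-0.08,"wx":0,"wy":0,"wz":0,"claw":1},{"dx":-0.001,"dy":0.005,"dz":-0.11,"wx":0,"wy":0,"wz":0,"claw":1},{"dx":-0.001,"dy":0.005,"dz":-0.12,"wx":0,"wy":0,"wz":0,"claw":1},{"dx":-0.001,"dy":0.005,"dz":-0.12,"wx":0,"wy":0,"wz":0,"claw":1},{"dx":-0.001,"dy":0.005,"dz":-0.12,"wx":0,"wy":0,"wz":0,"claw":1},{"dx":-0.001,"dy":0.005,"dz":-0.12,"wx":0,"wy":0,"wz":0,"claw":1}]'
python3 - <<'E'
from workcell import bot
from h import *
c=bot.capture("wrist"); cv2.imwrite("pics/w10.png",c["image"])
s=bot.get_state(); print(s["eef_pos"].round(1),s["tcp_rot"].round(3),s["wrist_force"].round(2),s["gripper_width"])
E
```

```text
time_s: 12.32
eef_pos: [450.1, 6.0, 218.8]
tcp_rot: [3.136, -0.001, 1.623]
wrist_force: [0.1, -0.9, 0.3]
gripper_width: 93.1
[450.2   6.  219. ] [ 3.136e+00 -1.000e-03  1.623e+00] [ 1.13 -0.66 -0.61] 93.03970926693817
```

View pics/w10.png

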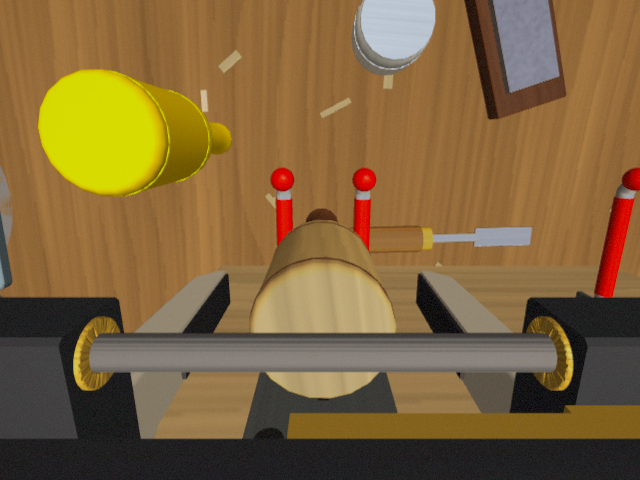

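The plain mallet's head (252–396) is centred between the fingers, so I'll grip it.

```bash
python3 -m handwheel '[{"dx":0,"dy":0,"dz":0,"wx":0,"wy":0,"wz":0,"claw":0.5},{"dx":0,"dy":0,"dz":0,"wx":0,"wy":0,"wz":0,"claw":0.3},{"dx":0,"dy":0,"dz":0,"wx":0,"wy":0,"wz":0,"claw":0.1},{"dx":0,"dy":0,"dz":0,"wx":0,"wy":0,"wz":0,"claw":0.1},{"dx":0,"dy":0,"dz":0,"wx":0,"wy":0,"wz":0,"claw":0.1},{"dx":0,"dy":0,"dz":0,"wx":0,"wy":0,"wz":0,"claw":0.1},{"dx":0,"dy":0,"dz":0,"wx":0,"wy":0,"wz":0,"claw":0.1}]' 30
python3 -m handwheel '[{"dx":0,"dy":0,"dz":0.005,"wx":0,"wy":0,"wz":0,"claw":0.1},{"dx":0,"dy":0,"dz":0.01,"wx":0,"wy":0,"wz":0,"claw":0.1},{"dx":0,"dy":0,"dz":0.018,"wx":0,"wy":0,"wz":0,"claw":0.1},{"dx":0,"dy":0,"dz":0.026,"wx":0,"wy":0,"wz":0,"claw":0.1},{"dx":0,"dy":0,"dz":0.03,"wx":0,"wy":0,"wz":0,"claw":0.1},{"dx":0,"dy":0,"dz":0.03,"wx":0,"wy":0,"wz":0,"claw":0.1},{"dx":0,"dy":0,"dz":0.03,"wx":0,"wy":0,"wz":0,"claw":0.1}]'
python3 - <<'E'
from workcell import bot
from h import *
c=bot.capture("side"); cv2.imwrite("pics/s11.png",cv2.resize(c["image"][90:260,220:440],(776,600),interpolation=cv2.INTER_CUBIC))
s=bot.get_state(); print(s["eef_pos"].round(1),s["tcp_rot"].round(3),s["wrist_force"].round(2),s["gripper_width"])
E
```

```text
time_s: 12.95
eef_pos: [450.1, 5.9, 219.1]
tcp_rot: [3.136, -0.001, 1.623]
wrist_force: [-1.4, 0.4, 1.2]
gripper_width: 59.8
time_s: 13.53
eef_pos: [450.3, 5.9, 249.4]
tcp_rot: [3.135, -0.001, 1.623]
wrist_force: [-0.6, -0.2, -4.5]
gripper_width: 59.7
[450.   6. 249.] [ 3.136e+00 -1.000e-03  1.623e+00] [-1.15 -0.23 -2.98] 59.7633587409388
```

View pics/s11.png

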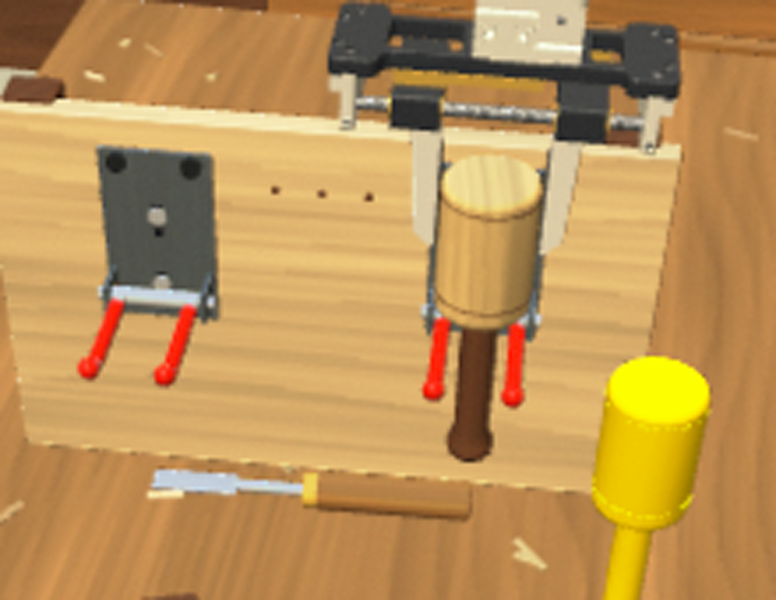

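```bash
python3 -m handwheel '[{"dx":0,"dy":0.006,"dz":0.002,"wx":0,"wy":0,"wz":0,"claw":0.1},{"dx":-0.001,"dy":0.018,"dz":0.002,"wx":0,"wy":0,"wz":0,"claw":0.1},{"dx":-0.002,"dy":0.034,"dz":0.002,"wx":0,"wy":0,"wz":0,"claw":0.1},{"dx":-0.003,"dy":0.05,"dz":0.002,"wx":0,"wy":0,"wz":0,"claw":0.1},{"dx":-0.003,"dy":0.066,"dz":0.002,"wx":0,"wy":0,"wz":0,"claw":0.1},{"dx":-0.004,"dy":0.08,"dz":0.002,"wx":0,"wy":0,"wz":0,"claw":0.1},{"dx":-0.005,"dy":0.09,"dz":0.002,"wx":0,"wy":0,"wz":0,"claw":0.1},{"dx":-0.005,"dy":0.096,"dz":0.002,"wx":0,"wy":0,"wz":0,"claw":0.1},{"dx":-0.005,"dy":0.097,"dz":0.002,"wx":0,"wy":0,"wz":0,"claw":0.1},{"dx":0.003,"dy":0.098,"dz":0.002,"wx":0,"wy":0,"wz":0,"claw":0.1},{"dx":0.02,"dy":0.099,"dz":0.002,"wx":0,"wy":0,"wz":0,"claw":0.1},{"dx":0.045,"dy":0.1,"dz":0.002,"wx":0,"wy":0,"wz":0,"claw":0.1},{"dx":0.07,"dy":0.101,"dz":0.002,"wx":0,"wy":0,"wz":0,"claw":0.1},{"dx":0.095,"dy":0.103,"dz":0.002,"wx":0,"wy":0,"wz":0,"claw":0.1},{"dx":0.12,"dy":0.104,"dz":0.002,"wx":0,"wy":0,"wz":0,"claw":0.1},{"dx":0.145,"dy":0.105,"dz":0.002,"wx":0,"wy":0,"wz":0,"claw":0.1},{"dx":0.17,"dy":0.107,"dz":0.002,"wx":0,"wy":0,"wz":0,"claw":0.1},{"dx":0.19,"dy":0.108,"dz":0.002,"wx":0,"wy":0,"wz":0,"claw":0.1},{"dx":0.204,"dy":0.108,"dz":0.002,"wx":0,"wy":0,"wz":0,"claw":0.1},{"dx":0.209,"dy":0.108,"dz":0.002,"wx":0,"wy":0,"wz":0,"claw":0.1}]'
python3 -m handwheel '[{"dx":0,"dy":0,"dz":0,"wx":0,"wy":0,"wz":0,"claw":0.1},{"dx":0,"dy":0,"dz":0,"wx":0,"wy":0,"wz":0,"claw":0.1}]'
python3 - <<'E'
from workcell import bot
from h import *
c=bot.capture("side"); cv2.imwrite("pics/s12.png",cv2.resize(c["image"][90:260,220:440],(776,600),interpolation=cv2.INTER_CUBIC))
c=bot.capture("wrist"); cv2.imwrite("pics/w12.png",c["image"])
s=bot.get_state(); print(s["eef_pos"].round(1),s["tcp_rot"].round(3),s["wrist_force"].round(2),s["gripper_width"])
E
```

```text
time_s: 15.25
eef_pos: [661.5, 112.6, 249.5]
tcp_rot: [3.136, -0.0, 1.621]
wrist_force: [-0.5, 0.2, -3.5]
gripper_width: 59.7
time_s: 15.42
eef_pos: [661.5, 111.8, 248.4]
tcp_rot: [3.138, -0.0, 1.62]
wrist_force: [-0.2, -1.0, -4.4]
gripper_width: 59.9
[660.8 112.3 249.3] [ 3.137 -0.     1.621] [ 0.24 -0.87 -3.11] 59.60635636954374
```

View pics/s12.png

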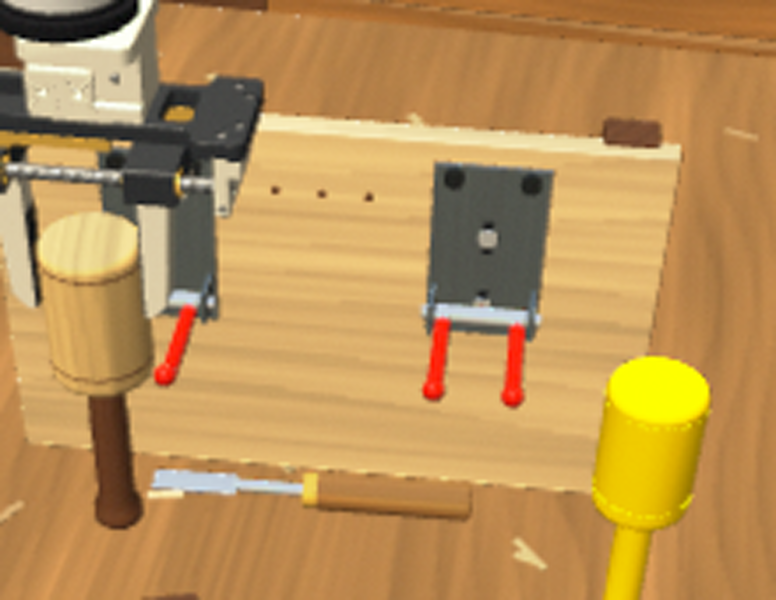

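View pics/w12.png

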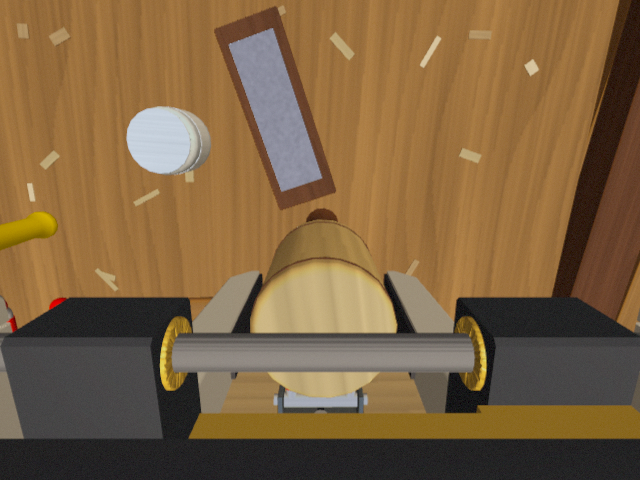

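```bash
python3 -m handwheel '[{"dx":-0.001,"dy":-0.003,"dz":0,"wx":0,"wy":0,"wz":0,"claw":0.1},{"dx":-0.001,"dy":-0.012,"dz":0,"wx":0,"wy":0,"wz":0,"claw":0.1},{"dx":0,"dy":-0.024,"dz":0,"wx":0,"wy":0,"wz":0,"claw":0.1},{"dx":0.001,"dy":-0.038,"dz":0,"wx":0,"wy":0,"wz":0,"claw":0.1},{"dx":0.001,"dy":-0.052,"dz":0,"wx":0,"wy":0,"wz":0,"claw":0.1},{"dx":0.002,"dy":-0.066,"dz":0,"wx":0,"wy":0,"wz":0,"claw":0.1},{"dx":0.002,"dy":-0.08,"dz":0,"wx":0,"wy":0,"wz":0,"claw":0.1},{"dx":0.003,"dy":-0.09,"dz":0,"wx":0,"wy":0,"wz":0,"claw":0.1},{"dx":0.003,"dy":-0.0955,"dz":0,"wx":0,"wy":0,"wz":0,"claw":0.1},{"dx":0.003,"dy":-0.0955,"dz":0,"wx":0,"wy":0,"wz":0,"claw":0.1},{"dx":0.003,"dy":-0.0955,"dz":0,"wx":0,"wy":0,"wz":0,"claw":0.1},{"dx":0.003,"dy":-0.0955,"dz":0,"wx":0,"wy":0,"wz":0,"claw":0.1}]'
python3 - <<'E'
from workcell import bot
from h import *
c=bot.capture("side"); cv2.imwrite("pics/s13.png",cv2.resize(c["image"][90:260,220:440],(776,600),interpolation=cv2.INTER_CUBIC))
s=bot.get_state(); print(s["eef_pos"].round(1),s["tcp_rot"].round(3),s["wrist_force"].round(2),s["gripper_width"])
E
```

```text
time_s: 16.52
eef_pos: [663.8, 17.4, 249.2]
tcp_rot: [3.138, -0.001, 1.621]
wrist_force: [-0.7, 0.4, -3.9]
gripper_width: 59.6
[663.8  17.6 249.3] [ 3.137e+00 -1.000e-03  1.622e+00] [ 0.53 -0.01 -3.93] 59.81281537632292
```

View pics/s13.png

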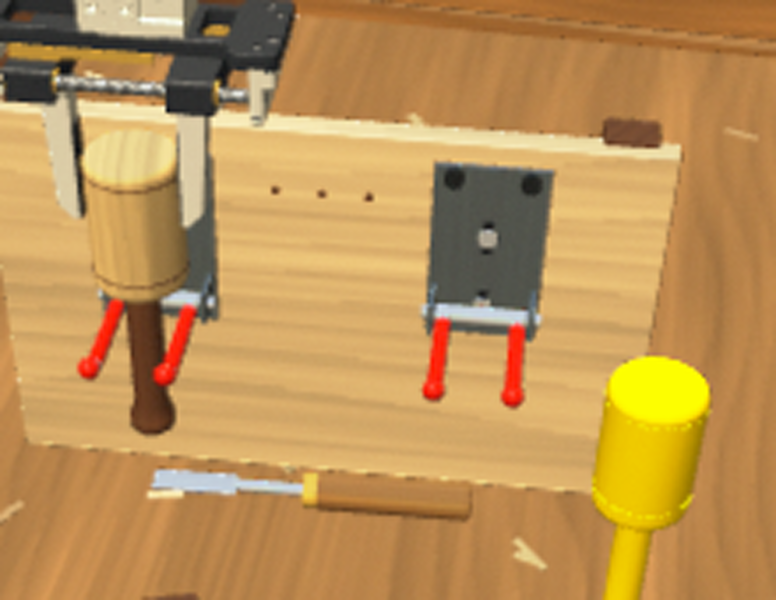

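The handle hangs between hook_b's prongs at (150,350) in the crop. I'll lower to just above the expected contact (TCP about 213) and then feel.

```bash
python3 -m handwheel '[{"dx":0,"dy":-0.001,"dz":-0.008,"wx":0,"wy":0,"wz":0,"claw":0.1},{"dx":0,"dy":-0.001,"dz":-0.018,"wx":0,"wy":0,"wz":0,"claw":0.1},{"dx":0,"dy":-0.001,"dz":-0.027,"wx":0,"wy":0,"wz":0,"claw":0.1},{"dx":0,"dy":-0.001,"dz":-0.032,"wx":0,"wy":0,"wz":0,"claw":0.1},{"dx":0,"dy":-0.001,"dz":-0.033,"wx":0,"wy":0,"wz":0,"claw":0.1},{"dx":0,"dy":-0.001,"dz":-0.033,"wx":0,"wy":0,"wz":0,"claw":0.1},{"dx":0,"dy":-0.001,"dz":-0.033,"wx":0,"wy":0,"wz":0,"claw":0.1}]'
for i in 1 2 3; do python3 -m handwheel '[{"dx":0,"dy":0,"dz":-0.001,"wx":0,"wy":0,"wz":0,"claw":0.1},{"dx":0,"dy":0,"dz":-0.001,"wx":0,"wy":0,"wz":0,"claw":0.1},{"dx":0,"dy":0,"dz":-0.001,"wx":0,"wy":0,"wz":0,"claw":0.1}]' | grep -E "eef|wrist"; done
```

```text
time_s: 17.15
eef_pos: [663.9, 16.6, 216.3]
tcp_rot: [3.137, -0.001, 1.622]
wrist_force: [0.2, -0.3, -3.0]
gripper_width: 59.9
eef_pos: [664.1, 16.6, 215.7]
wrist_force: [-0.2, -0.1, -3.5]
eef_pos: [664.1, 16.5, 214.8]
wrist_force: [0.2, 0.9, -3.6]
eef_pos: [664.0, 16.5, 213.6]
wrist_force: [0.3, 0.5, -3.2]
```

```bash

python3 -m handwheel '[{"dx":0,"dy":0,"dz":-0.0007,"wx":0,"wy":0,"wz":0,"claw":0.1},{"dx":0,"dy":0,"dz":-0.0007,"wx":0,"wy":0,"wz":0,"claw":0.1},{"dx":0,"dy":0,"dz":-0.0007,"wx":0,"wy":0,"wz":0,"claw":0.1}]' | grep -E "eef|wrist"
python3 -m handwheel '[{"dx":0,"dy":0,"dz":-0.0007,"wx":0,"wy":0,"wz":0,"claw":0.1},{"dx":0,"dy":0,"dz":-0.0007,"wx":0,"wy":0,"wz":0,"claw":0.1},{"dx":0,"dy":0,"dz":-0.0007,"wx":0,"wy":0,"wz":0,"claw":0.1}]' | grep -E "eef|wrist"
```

```text
eef_pos: [664.0, 16.6, 212.9]
wrist_force: [0.2, 0.3, -3.7]
eef_pos: [664.1, 16.5, 212.6]
wrist_force: [-0.6, 0.2, -0.9]
```

```bash

python3 -m handwheel '[{"dx":0,"dy":0,"dz":-0.0006,"wx":0,"wy":0,"wz":0,"claw":0.1},{"dx":0,"dy":0,"dz":-0.0006,"wx":0,"wy":0,"wz":0,"claw":0.1},{"dx":0,"dy":0,"dz":-0.0006,"wx":0,"wy":0,"wz":0,"claw":0.1}]' | grep -E "eef|wrist"
python3 - <<'E'
from workcell import bot
from h import *
c=bot.capture("side"); cv2.imwrite("pics/s14.png",cv2.resize(c["image"][90:260,220:440],(776,600),interpolation=cv2.INTER_CUBIC))
s=bot.get_state(); print(s["eef_pos"].round(1),s["wrist_force"].round(2))
E
```

```text
eef_pos: [664.1, 16.5, 212.6]
wrist_force: [-1.9, 0.7, 2.2]
[664.1  16.5 212.6] [-2.52  0.57  2.6 ]
```

View pics/s14.png

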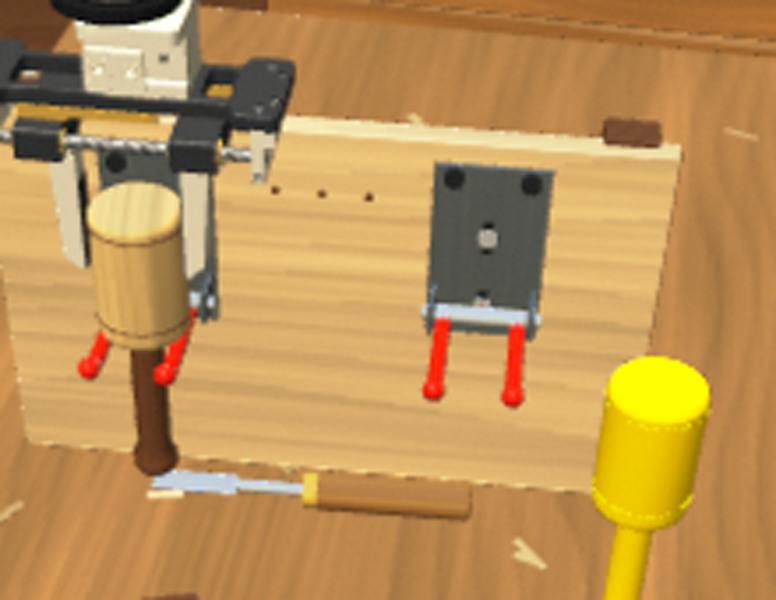

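Seated, with the contact force up about 6 N and no further travel. I'll release.

```bash
python3 -m handwheel '[{"dx":0,"dy":0,"dz":0,"wx":0,"wy":0,"wz":0,"claw":0.35},{"dx":0,"dy":0,"dz":0,"wx":0,"wy":0,"wz":0,"claw":0.5},{"dx":0,"dy":0,"dz":0,"wx":0,"wy":0,"wz":0,"claw":0.7},{"dx":0,"dy":0,"dz":0,"wx":0,"wy":0,"wz":0,"claw":1},{"dx":0,"dy":0,"dz":0,"wx":0,"wy":0,"wz":0,"claw":1},{"dx":0,"dy":0,"dz":0,"wx":0,"wy":0,"wz":0,"claw":1},{"dx":0,"dy":0,"dz":0,"wx":0,"wy":0,"wz":0,"claw":1},{"dx":0,"dy":0,"dz":0,"wx":0,"wy":0,"wz":0,"claw":1},{"dx":0,"dy":0,"dz":0.02,"wx":0,"wy":0,"wz":0,"claw":1},{"dx":0,"dy":0,"dz":0.05,"wx":0,"wy":0,"wz":0,"claw":1},{"dx":0,"dy":0,"dz":0.09,"wx":0,"wy":0,"wz":0,"claw":1},{"dx":0,"dy":0,"dz":0.12,"wx":0,"wy":0,"wz":0,"claw":1},{"dx":0,"dy":0,"dz":0.12,"wx":0,"wy":0,"wz":0,"claw":1},{"dx":0,"dy":0,"dz":0.12,"wx":0,"wy":0,"wz":0,"claw":1}]'
python3 - <<'E'
from workcell import bot
from h import *
c=bot.capture("side"); cv2.imwrite("pics/s15.png",cv2.resize(c["image"][90:260,220:440],(776,600),interpolation=cv2.INTER_CUBIC))
c=bot.capture("wrist"); cv2.imwrite("pics/w15.png",c["image"])
s=bot.get_state(); print(s["eef_pos"].round(1),s["wrist_force"].round(2))
E
```

```text
time_s: 19.87
eef_pos: [665.0, 16.4, 335.3]
tcp_rot: [3.131, 0.001, 1.622]
wrist_force: [-0.2, 0.7, -0.8]
gripper_width: 92.8
[663.7  16.6 331.3] [ 1.73 -0.14 -0.31]
```

View pics/s15.png

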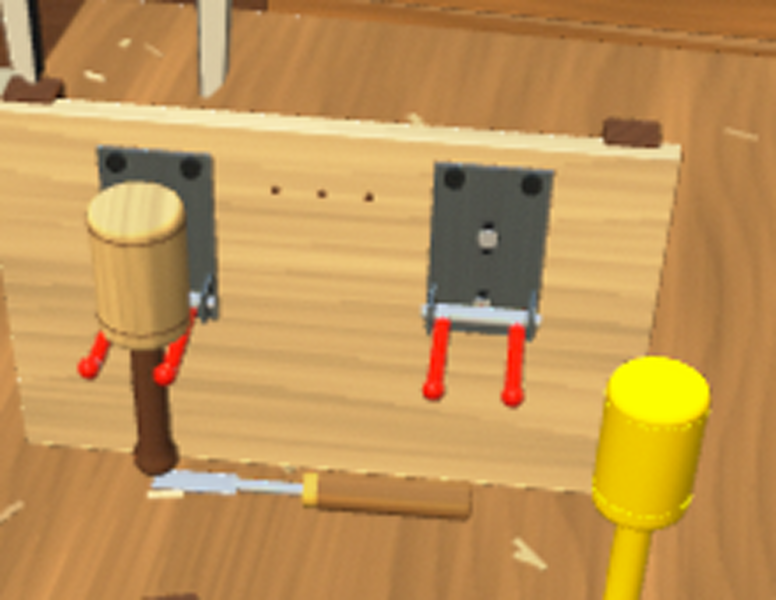

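View pics/w15.png

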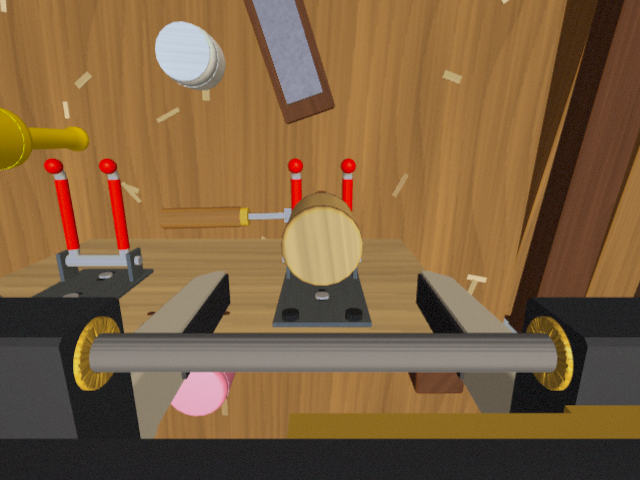

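Mallet hangs free on hook_b: top at wrist (323,245), balls at (296,166) and (349,166), the same view as it gave on hook_a. Now for hook_a's fork.

```bash
python3 -m handwheel '[{"dx":-0.02,"dy":0.005,"dz":0,"wx":0,"wy":0,"wz":0,"claw":0.9},{"dx":-0.05,"dy":0.01,"dz":0,"wx":0,"wy":0,"wz":0,"claw":0.7},{"dx":-0.08,"dy":0.016,"dz":0,"wx":0,"wy":0,"wz":0,"claw":0.7},{"dx":-0.11,"dy":0.022,"dz":0,"wx":0,"wy":0,"wz":0,"claw":0.7},{"dx":-0.14,"dy":0.028,"dz":0,"wx":0,"wy":0,"wz":0,"claw":0.7},{"dx":-0.17,"dy":0.034,"dz":0,"wx":0,"wy":0,"wz":0,"claw":0.7},{"dx":-0.2,"dy":0.038,"dz":0,"wx":0,"wy":0,"wz":0,"claw":0.7},{"dx":-0.216,"dy":0.04,"dz":-0.02,"wx":0,"wy":0,"wz":0,"claw":0.7},{"dx":-0.216,"dy":0.04,"dz":-0.05,"wx":0,"wy":0,"wz":0,"claw":0.7},{"dx":-0.216,"dy":0.04,"dz":-0.08,"wx":0,"wy":0,"wz":0,"claw":0.7},{"dx":-0.216,"dy":0.04,"dz":-0.1,"wx":0,"wy":0,"wz":0,"claw":0.7},{"dx":-0.216,"dy":0.04,"dz":-0.1,"wx":0,"wy":0,"wz":0,"claw":0.7},{"dx":-0.216,"dy":0.04,"dz":-0.1,"wx":0,"wy":0,"wz":0,"claw":0.7}]' 12
python3 - <<'E'
from workcell import bot
from h import *
c=bot.capture("wrist"); cv2.imwrite("pics/w16.png",c["image"])
s=bot.get_state(); print(s["eef_pos"].round(1),s["tcp_rot"].round(3),s["wrist_force"].round(2),s["gripper_width"])
E
```

```text
time_s: 21.05
eef_pos: [446.1, 56.8, 229.6]
tcp_rot: [-3.141, -0.002, 1.622]
wrist_force: [-0.2, 0.7, 1.0]
gripper_width: 79.4
[447.4  56.6 231.1] [ 3.139e+00 -1.000e-03  1.622e+00] [ 1.12 -0.47  0.53] 78.82711059714627
```

View pics/w16.png

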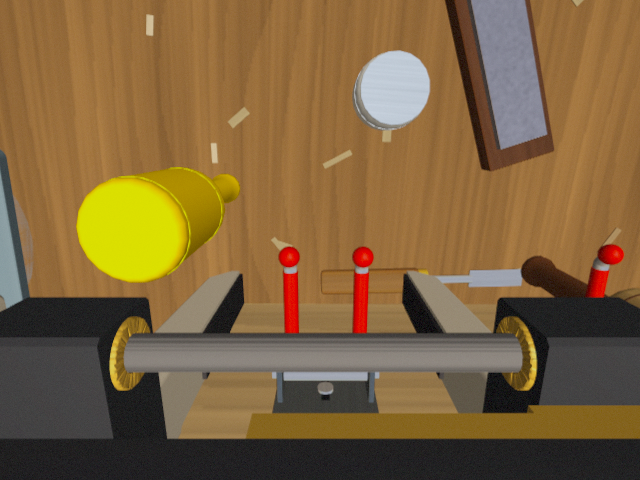

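```bash
python3 -m handwheel '[{"dx":0.0005,"dy":0,"dz":-0.02,"wx":0,"wy":0,"wz":0,"claw":0.7},{"dx":0.0005,"dy":0,"dz":-0.045,"wx":0,"wy":0,"wz":0,"claw":0.7},{"dx":0.0005,"dy":0,"dz":-0.065,"wx":0,"wy":0,"wz":0,"claw":0.7},{"dx":0.0005,"dy":0,"dz":-0.077,"wx":0,"wy":0,"wz":0,"claw":0.7},{"dx":0.0005,"dy":0,"dz":-0.077,"wx":0,"wy":0,"wz":0,"claw":0.7},{"dx":0.0005,"dy":0,"dz":-0.077,"wx":0,"wy":0,"wz":0,"claw":0.7},{"dx":0.0005,"dy":0,"dz":-0.077,"wx":0,"wy":0,"wz":0,"claw":0.7}]'
python3 -m handwheel '[{"dx":0,"dy":0,"dz":0,"wx":0,"wy":0,"wz":0,"claw":0.5},{"dx":0,"dy":0,"dz":0,"wx":0,"wy":0,"wz":0,"claw":0.3},{"dx":0,"dy":0,"dz":0,"wx":0,"wy":0,"wz":0,"claw":0.2},{"dx":0,"dy":0,"dz":0,"wx":0,"wy":0,"wz":0,"claw":0.2},{"dx":0,"dy":0,"dz":0,"wx":0,"wy":0,"wz":0,"claw":0.2}]' 12
python3 - <<'E'
from workcell import bot
from h import *
c=bot.capture("wrist"); cv2.imwrite("pics/w17.png",c["image"])
s=bot.get_state(); print(s["eef_pos"].round(1),s["tcp_rot"].round(3),s["wrist_force"].round(2),s["gripper_width"])
f=lambda t:(22-6*np.cos(t)+90*np.sin(t),90*np.cos(t)+6*np.sin(t))
o,u=f(1.57)
for t in np.arange(1.47,-.001,-.1):
    a,b=f(t); print(round(t,2),'dx %.4f dy %.4f dz %.4f'%(-.049*(a-o)/1e3,(a-o)*.9988/1e3,(b-u)/1e3))
E
```

```text
time_s: 21.68
eef_pos: [449.2, 56.5, 155.7]
tcp_rot: [3.137, -0.0, 1.622]
wrist_force: [-0.1, 0.5, 0.4]
gripper_width: 79.2
time_s: 22.1
eef_pos: [448.1, 56.3, 156.3]
tcp_rot: [3.139, -0.0, 1.622]
wrist_force: [-5.5, -0.0, 6.3]
gripper_width: 60.9
[448.1  56.3 156.3] [ 3.138 -0.     1.622] [-4.88 -1.63  6.07] 61.278181267274064
1.47 dx 0.0001 dy -0.0011 dz 0.0090
1.37 dx 0.0001 dy -0.0030 dz 0.0178
1.27 dx 0.0003 dy -0.0058 dz 0.0263
1.17 dx 0.0005 dy -0.0095 dz 0.0346
1.07 dx 0.0007 dy -0.0139 dz 0.0424
0.97 dx 0.0009 dy -0.0191 dz 0.0498
0.87 dx 0.0012 dy -0.0250 dz 0.0565
0.77 dx 0.0016 dy -0.0316 dz 0.0627
0.67 dx 0.0019 dy -0.0388 dz 0.0682
0.57 dx 0.0023 dy -0.0464 dz 0.0729
0.47 dx 0.0027 dy -0.0545 dz 0.0769
0.37 dx 0.0031 dy -0.0630 dz 0.0800
0.27 dx 0.0035 dy -0.0717 dz 0.0823
0.17 dx 0.0040 dy -0.0806 dz 0.0836
0.07 dx 0.0044 dy -0.0896 dz 0.0841
```

View pics/w17.png

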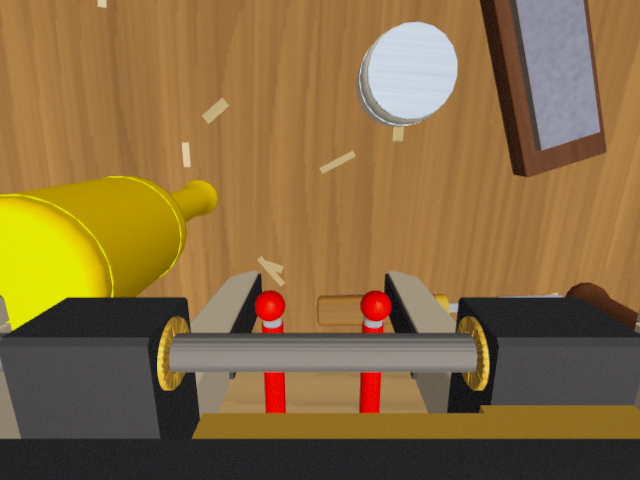

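```bash
python3 -m handwheel '[{"dx":0.0001,"dy":-0.0011,"dz":0.009,"wx":0,"wy":0,"wz":0,"claw":0.2},{"dx":0.0001,"dy":-0.003,"dz":0.0178,"wx":0,"wy":0,"wz":0,"claw":0.2},{"dx":0.0003,"dy":-0.0058,"dz":0.0263,"wx":0,"wy":0,"wz":0,"claw":0.2},{"dx":0.0005,"dy":-0.0095,"dz":0.0346,"wx":0,"wy":0,"wz":0,"claw":0.2},{"dx":0.0007,"dy":-0.0139,"dz":0.0424,"wx":0,"wy":0,"wz":0,"claw":0.2},{"dx":0.0009,"dy":-0.0191,"dz":0.0498,"wx":0,"wy":0,"wz":0,"claw":0.2},{"dx":0.0012,"dy":-0.025,"dz":0.0565,"wx":0,"wy":0,"wz":0,"claw":0.2},{"dx":0.0016,"dy":-0.0316,"dz":0.0627,"wx":0,"wy":0,"wz":0,"claw":0.2},{"dx":0.0019,"dy":-0.0388,"dz":0.0682,"wx":0,"wy":0,"wz":0,"claw":0.2},{"dx":0.0023,"dy":-0.0464,"dz":0.0729,"wx":0,"wy":0,"wz":0,"claw":0.2},{"dx":0.0027,"dy":-0.0545,"dz":0.0769,"wx":0,"wy":0,"wz":0,"claw":0.2},{"dx":0.0031,"dy":-0.063,"dz":0.08,"wx":0,"wy":0,"wz":0,"claw":0.2},{"dx":0.0035,"dy":-0.0717,"dz":0.0823,"wx":0,"wy":0,"wz":0,"claw":0.2},{"dx":0.0037,"dy":-0.077,"dz":0.083,"wx":0,"wy":0,"wz":0,"claw":0.2},{"dx":0.004,"dy":-0.0806,"dz":0.0836,"wx":0,"wy":0,"wz":0,"claw":0.2},{"dx":0.004,"dy":-0.0806,"dz":0.0836,"wx":0,"wy":0,"wz":0,"claw":0.2},{"dx":0.004,"dy":-0.0806,"dz":0.0836,"wx":0,"wy":0,"wz":0,"claw":0.2}]'
python3 - <<'E'
from workcell import bot
from h import *
c=bot.capture("wrist"); cv2.imwrite("pics/w18.png",c["image"])
s=bot.get_state(); print(s["eef_pos"].round(1),s["tcp_rot"].round(3),s["wrist_force"].round(2),s["gripper_width"])
E
```

```text
time_s: 23.57
eef_pos: [452.1, -26.0, 240.8]
tcp_rot: [3.138, 0.002, 1.621]
wrist_force: [-3.1, 0.7, 7.0]
gripper_width: 61.0
[452.1 -26.  240.8] [3.138e+00 2.000e-03 1.621e+00] [-2.99  0.18  6.43] 60.842935788381396
```

View pics/w18.png

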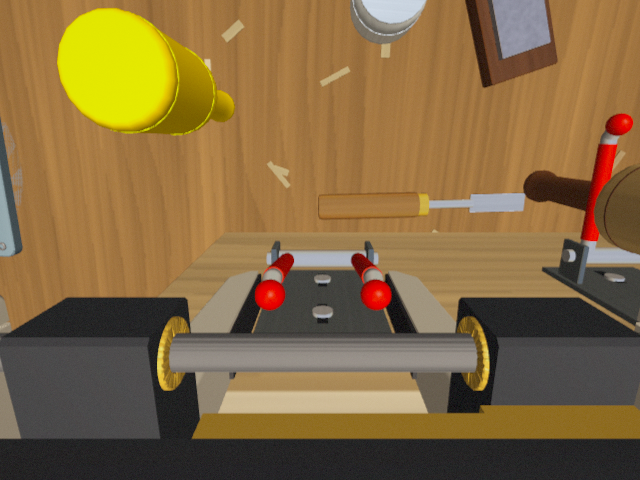

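The grip slipped a little: the balls are at row 294 against 305 earlier. I'll release and seat the fork by pushing the balls from the front, one finger on each ball.

```bash
python3 -m handwheel '[{"dx":0,"dy":0,"dz":0,"wx":0,"wy":0,"wz":0,"claw":0.5},{"dx":0,"dy":0,"dz":0,"wx":0,"wy":0,"wz":0,"claw":0.7},{"dx":0,"dy":0,"dz":0,"wx":0,"wy":0,"wz":0,"claw":0.7},{"dx":0,"dy":0,"dz":0.02,"wx":0,"wy":0,"wz":0,"claw":0.7},{"dx":0,"dy":0,"dz":0.045,"wx":0,"wy":0,"wz":0,"claw":0.7},{"dx":0,"dy":0.005,"dz":0.06,"wx":0,"wy":0,"wz":0,"claw":0.7},{"dx":-0.001,"dy":0.02,"dz":0.06,"wx":0,"wy":0,"wz":0,"claw":0.3},{"dx":-0.002,"dy":0.04,"dz":0.06,"wx":0,"wy":0,"wz":0,"claw":-0.33},{"dx":-0.002,"dy":0.04,"dz":0.06,"wx":0,"wy":0,"wz":0,"claw":-0.33},{"dx":-0.002,"dy":0.04,"dz":0.06,"wx":0,"wy":0,"wz":0,"claw":-0.33},{"dx":-0.002,"dy":0.04,"dz":0.06,"wx":0,"wy":0,"wz":0,"claw":-0.33},{"dx":-0.002,"dy":0.04,"dz":0.06,"wx":0,"wy":0,"wz":0,"claw":-0.33}]'
python3 - <<'E'
from workcell import bot
from h import *
c=bot.capture("wrist"); cv2.imwrite("pics/w19.png",c["image"])
s=bot.get_state(); print(s["eef_pos"].round(1),s["tcp_rot"].round(3),s["wrist_force"].round(2),s["gripper_width"])
c=bot.capture("side"); cv2.imwrite("pics/s19.png",cv2.resize(c["image"][90:260,220:440],(776,600),interpolation=cv2.INTER_CUBIC))
E
```

```text
time_s: 24.62
eef_pos: [450.2, 13.3, 300.5]
tcp_rot: [3.139, 0.003, 1.621]
wrist_force: [-0.3, 0.2, -0.1]
gripper_width: 43.3
[450.2  13.3 300.5] [3.139e+00 3.000e-03 1.621e+00] [ 0.63 -0.13 -0.23] 39.55598050118226
```

View pics/w19.png

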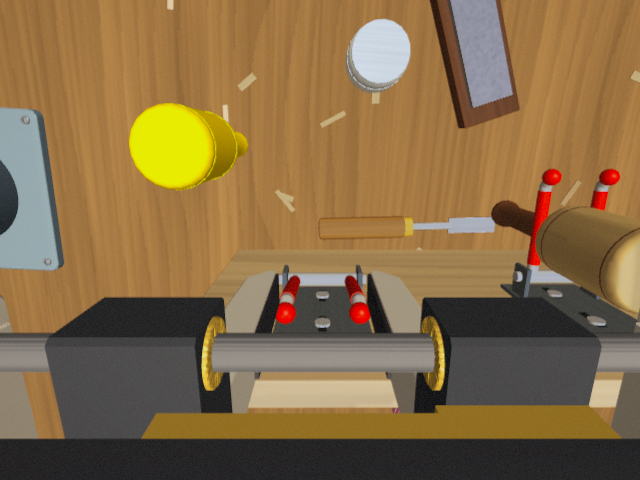

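View pics/s19.png

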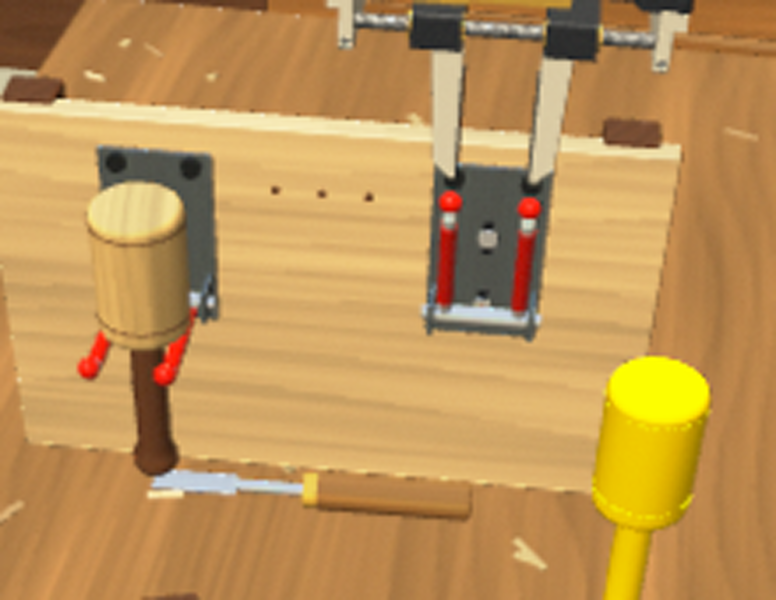

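```bash
python3 - <<'E'
from workcell import bot
from h import *
c=bot.capture("wrist"); Kinv=np.linalg.inv(c["intrinsics"]); o=-c["R"].T@c["t"]
for uv in ((286,313.5),(360,313.5)):
    d=c["R"].T@Kinv@np.array([*uv,1]); print((o+d*(255-o[2])/d[2]).round(1))
print(bot.get_state()["gripper_width"])
E
python3 -m handwheel '[{"dx":0.001,"dy":0,"dz":-0.02,"wx":0,"wy":0,"wz":0,"claw":-0.33},{"dx":0.001,"dy":0,"dz":-0.045,"wx":0,"wy":0,"wz":0,"claw":-0.33},{"dx":0.001,"dy":0,"dz":-0.058,"wx":0,"wy":0,"wz":0,"claw":-0.33},{"dx":0.001,"dy":0,"dz":-0.058,"wx":0,"wy":0,"wz":0,"claw":-0.33},{"dx":0.001,"dy":0,"dz":-0.058,"wx":0,"wy":0,"wz":0,"claw":-0.33},{"dx":0.001,"dy":0,"dz":-0.058,"wx":0,"wy":0,"wz":0,"claw":-0.33}]'
```

```text
[428.3 -24.9 255. ]
[476.1 -22.6 255. ]
33.098215028943486
time_s: 25.27
eef_pos: [451.9, 13.0, 243.6]
tcp_rot: [3.137, 0.003, 1.62]
wrist_force: [0.2, -0.3, 0.5]
gripper_width: 31.1
```

```bash
python3 -m handwheel '[{"dx":0,"dy":-0.008,"dz":0,"wx":0,"wy":0,"wz":0,"claw":-0.33},{"dx":0.001,"dy":-0.016,"dz":0,"wx":0,"wy":0,"wz":0,"claw":-0.33},{"dx":0.001,"dy":-0.024,"dz":0,"wx":0,"wy":0,"wz":0,"claw":-0.33},{"dx":0.001,"dy":-0.03,"dz":0,"wx":0,"wy":0,"wz":0,"claw":-0.33},{"dx":0.001,"dy":-0.03,"dz":0,"wx":0,"wy":0,"wz":0,"claw":-0.33},{"dx":0.001,"dy":-0.03,"dz":0,"wx":0,"wy":0,"wz":0,"claw":-0.33}]' | grep -E "eef|wrist"
for i in 1 2; do python3 -m handwheel '[{"dx":0,"dy":-0.0015,"dz":0,"wx":0,"wy":0,"wz":0,"claw":-0.33},{"dx":0,"dy":-0.0015,"dz":0,"wx":0,"wy":0,"wz":0,"claw":-0.33},{"dx":0,"dy":-0.0015,"dz":0,"wx":0,"wy":0,"wz":0,"claw":-0.33}]'| grep -E "eef|wrist";done
python3 - <<'E'
from workcell import bot
from h import *
c=bot.capture("wrist"); cv2.imwrite("pics/w20.png",c["image"])
E
```

```text
eef_pos: [452.8, -17.8, 243.6]
wrist_force: [0.6, 0.0, -0.4]
eef_pos: [452.6, -19.4, 243.5]
wrist_force: [-0.5, 0.7, -0.6]
eef_pos: [452.6, -20.6, 243.5]
wrist_force: [0.3, 2.3, 1.1]
```

View pics/w20.png

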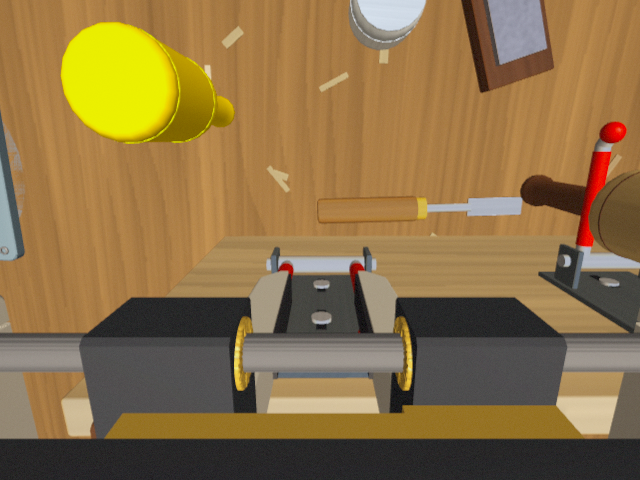

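```bash
for i in 1 2 3; do python3 -m handwheel '[{"dx":0,"dy":-0.0015,"dz":0,"wx":0,"wy":0,"wz":0,"claw":-0.33},{"dx":0,"dy":-0.0015,"dz":0,"wx":0,"wy":0,"wz":0,"claw":-0.33},{"dx":0,"dy":-0.0015,"dz":0,"wx":0,"wy":0,"wz":0,"claw":-0.33}]'| grep -E "eef|wrist";done
```

```text
eef_pos: [452.6, -21.7, 243.5]
wrist_force: [0.1, 4.4, 1.5]
eef_pos: [452.6, -21.8, 243.5]
wrist_force: [0.1, 7.5, 1.5]
eef_pos: [452.6, -21.8, 243.6]
wrist_force: [0.2, 8.9, 2.0]
```

A firm stop at y = −21.8: force climbs 2→9 N with no travel. I'll retreat upward and check the fork visually before trusting it.

```bash
python3 - <<'E'
from workcell import bot
from h import *
c=bot.capture("side"); cv2.imwrite("pics/s21.png",cv2.resize(c["image"][90:260,220:440],(776,600),interpolation=cv2.INTER_CUBIC))
print(bot.get_state()["wrist_force"])
E
python3 -m handwheel '[{"dx":0,"dy":0.006,"dz":0,"wx":0,"wy":0,"wz":0,"claw":-0.33},{"dx":0,"dy":0.02,"dz":0,"wx":0,"wy":0,"wz":0,"claw":-0.33},{"dx":0,"dy":0.035,"dz":0.01,"wx":0,"wy":0,"wz":0,"claw":-0.33},{"dx":0,"dy":0.035,"dz":0.04,"wx":0,"wy":0,"wz":0,"claw":0},{"dx":0,"dy":0.035,"dz":0.058,"wx":0,"wy":0,"wz":0,"claw":0.3},{"dx":0,"dy":0.035,"dz":0.058,"wx":0,"wy":0,"wz":0,"claw":0.7},{"dx":0,"dy":0.035,"dz":0.058,"wx":0,"wy":0,"wz":0,"claw":0.7},{"dx":0,"dy":0.035,"dz":0.058,"wx":0,"wy":0,"wz":0,"claw":0.7},{"dx":0,"dy":0.035,"dz":0.058,"wx":0,"wy":0,"wz":0,"claw":0.7}]'
python3 - <<'E'
from workcell import bot
from h import *
c=bot.capture("wrist"); cv2.imwrite("pics/w22.png",c["image"]);Kinv=np.linalg.inv(c["intrinsics"]); o=-c["R"].T@c["t"]
m=red(c["image"]).astype(np.uint8)
n,l,st,ce=cv2.connectedComponentsWithStats(m)
for i in range(1,n):
    if st[i,4]>60:
        d=c["R"].T@Kinv@np.array([*ce[i],1]); print(st[i],ce[i].round(1),(o+d*(256-o[2])/d[2]).round(1))
c=bot.capture("side"); cv2.imwrite("pics/s22.png",cv2.resize(c["image"][90:260,220:440],(776,600),interpolation=cv2.INTER_CUBIC))
E
```

```text
[1.24430855 8.62366646 1.72619801]
time_s: 27.87
eef_pos: [451.9, 13.0, 300.2]
tcp_rot: [3.139, -0.003, 1.619]
wrist_force: [0.0, -0.9, -0.3]
gripper_width: 66.7
[600 169  18  17 220] [608.2 177. ] [615.1  71.4 256. ]
[542 170  17  16 212] [550.  177.1] [581.3  69.8 256. ]
[527 191  23  75 627] [537.2 224. ] [579.4  41.7 256. ]
[591 191  16  19 209] [598.2 199.8] [612.5  57.9 256. ]
[277 280  21  46 473] [289.3 300.7] [432.  -15.1 256. ]
[345 280  19  46 409] [352.3 300.2] [471.9 -12.9 256. ]
```

View pics/w22.png

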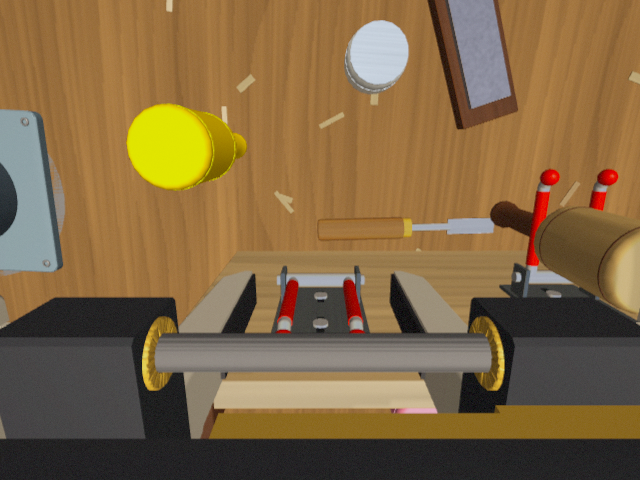

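View pics/s22.png

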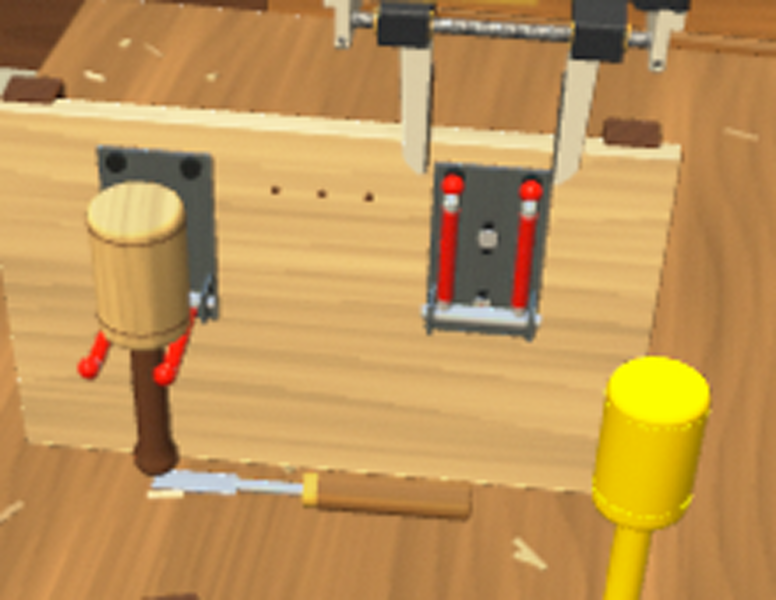

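```bash
python3 -m handwheel '[{"dx":0,"dy":0,"dz":0.02,"wx":0,"wy":0,"wz":0,"claw":0.7},{"dx":0,"dy":-0.01,"dz":0.04,"wx":0,"wy":0,"wz":0,"claw":0.7},{"dx":0,"dy":-0.03,"dz":0.04,"wx":0,"wy":0,"wz":0,"claw":1},{"dx":0,"dy":-0.05,"dz":0.04,"wx":0,"wy":0,"wz":0,"claw":1},{"dx":0,"dy":-0.05,"dz":0.04,"wx":0,"wy":0,"wz":0,"claw":1},{"dx":0,"dy":-0.05,"dz":0.04,"wx":0,"wy":0,"wz":0,"claw":1},{"dx":0,"dy":-0.05,"dz":0.04,"wx":0,"wy":0,"wz":0,"claw":1}]'
python3 - <<'E'
from workcell import bot
from h import *
for i in range(2): cs={n:bot.capture(n) for n in("wrist","side")}
c=cs["wrist"];cv2.imwrite("pics/w23.png",c["image"])
m=red(c["image"]).astype(np.uint8)
n,l,st,ce=cv2.connectedComponentsWithStats(m)
for i in range(1,n):
    if st[i,4]>60: print(st[i],ce[i].round(1))
Y=np.array([.9988,.049,0]);F=np.array([-.049,.9988,0])
am=np.array([447.95,54.83,171.8])
for th in (0,.02,.05,.1):
    off=22-6*np.cos(th)+90*np.sin(th); up=90*np.cos(th)+6*np.sin(th)
    b=am+F*(off-112); b[2]+=up-6
    print(th,b.round(1),[(k,[proj(cs[k],b+s*24*Y).round(1).tolist() for s in(1,-1)]) for k in cs])
c=cs["side"]["image"][125:185,330:390]; cv2.imwrite("pics/s23.png",cv2.resize(c,(600,600),interpolation=cv2.INTER_CUBIC))
E
```

```text
time_s: 28.55
eef_pos: [451.8, -36.6, 339.8]
tcp_rot: [3.14, -0.004, 1.619]
wrist_force: [-0.6, 0.8, 0.6]
gripper_width: 92.6
[527 111  16  15 182] [534.5 117.9]
[581 111  16  15 185] [588.  117.9]
[514 133  20  71 529] [523.4 163.8]
[574 132  13  13 133] [579.6 138.5]
[286 214  17  27 210] [295.6 224.8]
[346 214  16  28 168] [352.1 224.6]
[281 241  20  19 288] [290.2 249.5]
[348 241  19  19 277] [356.7 249.5]
0 [452.7 -41.1 255.8] [('wrist', [[356.5, 248.9], [290.4, 249.0]]), ('side', [[348.5, 142.7], [370.7, 144.3]])]
0.02 [452.6 -39.3 255.9] [('wrist', [[356.6, 246.6], [290.4, 246.7]]), ('side', [[348.5, 143.0], [370.6, 144.7]])]
0.05 [452.4 -36.6 256. ] [('wrist', [[356.7, 243.0], [290.3, 243.1]]), ('side', [[348.4, 143.7], [370.6, 145.3]])]
0.1 [452.2 -32.1 255.9] [('wrist', [[356.8, 237.0], [290.1, 237.1]]), ('side', [[348.2, 144.8], [370.5, 146.4]])]
```

View pics/w23.png

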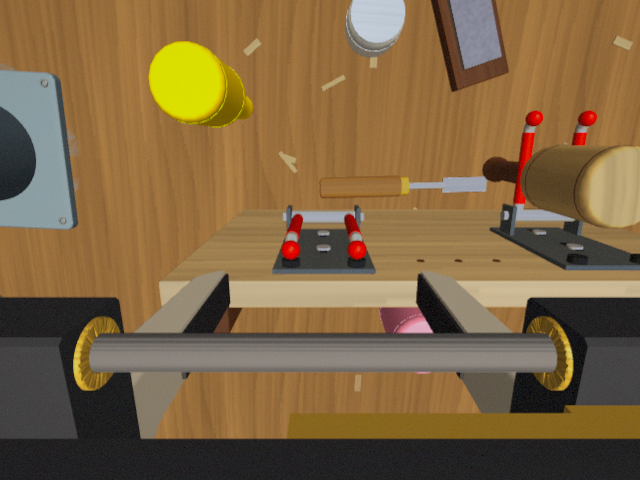

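View pics/s23.png

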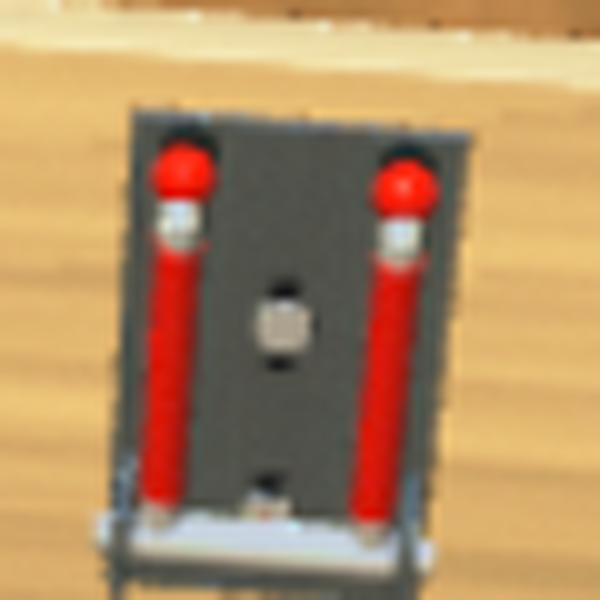

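Fork a's balls are at wrist row 249.5. Home predicts 249.0 and 0.02 rad predicts 246.6, so it is fully home, and the side view agrees. I'll back away, make a final check, then hand in.

```bash
python3 -m handwheel '[{"dx":0,"dy":0.02,"dz":0.02,"wx":0,"wy":0,"wz":0,"claw":1},{"dx":-0.01,"dy":0.05,"dz":0.05,"wx":0,"wy":0,"wz":0,"claw":1},{"dx":-0.02,"dy":0.09,"dz":0.08,"wx":0,"wy":0,"wz":0,"claw":1},{"dx":-0.03,"dy":0.13,"dz":0.1,"wx":0,"wy":0,"wz":0,"claw":1},{"dx":-0.03,"dy":0.17,"dz":0.1,"wx":0,"wy":0,"wz":0,"claw":1},{"dx":-0.03,"dy":0.17,"dz":0.1,"wx":0,"wy":0,"wz":0,"claw":1},{"dx":-0.03,"dy":0.17,"dz":0.1,"wx":0,"wy":0,"wz":0,"claw":1},{"dx":-0.03,"dy":0.17,"dz":0.1,"wx":0,"wy":0,"wz":0,"claw":1}]'
python3 - <<'E'
from workcell import bot
from h import *
c=bot.capture("side"); cv2.imwrite("pics/sf.png",c["image"])
for q in("gouge","wax_tin","oilstone","mallet"): print(q,[(round(d["confidence"],2),[round(v) for v in d["box"]]) for d in bot.look_for(q,"side")])
a=cv2.imread("pics/side0.png").astype(int); d=np.abs(a-c["image"]).max(2)
for n,(l,t,r,b) in {"gouge":(265,226,340,239),"tin":(303,262,335,306),"stone":(247,257,290,332),"ctrl":(100,340,360,440)}.items(): print(n,d[t:b,l:r].mean().round(2))
s=bot.get_state(); print(s["time_s"],s["wrist_force"].round(1),abs(s["dq"]).max())
E
```

```text
time_s: 29.42
eef_pos: [421.6, 134.5, 440.1]
tcp_rot: [3.139, -0.003, 1.623]
wrist_force: [-0.7, -0.6, -0.2]
gripper_width: 93.0
gouge [(0.96, [263, 223, 353, 238])]
wax_tin [(0.73, [304, 265, 333, 306])]
oilstone [(0.87, [248, 259, 289, 332])]
mallet [(0.91, [246, 142, 272, 225]), (0.86, [390, 194, 423, 268])]
gouge 1.53
tin 1.07
stone 1.65
ctrl 1.85
29.6667 [-0.4 -0.2 -0.5] 0.004391539617003308
```

View pics/sf.png

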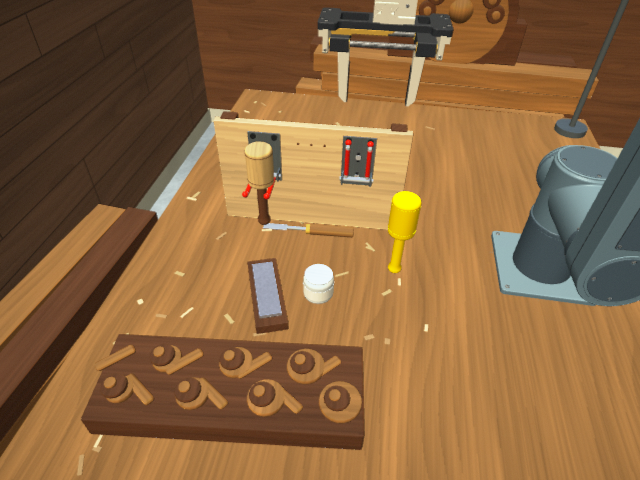

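The mallet hangs upright on hook_b at (260,180), hook_a is flat at (358,160), the bystanders have not moved and the arm is clear.

```bash
python3 -c "
from workcell import bot
print(bot.hand_in())"
```

```text
the job is handed in; nothing more can be done
None
```

The job is done and handed in at about 30 s, with no verdict reported. I folded the empty hook down on to its stop, carried the mallet across and hung it there, then folded its old hook up flat.

- **Hook_b (folded down):** it met its stop at about 7 N with no further travel.
- **Mallet:** it was lowered until the force reading changed by about 6 N, then released. It hangs upright and centred, in the same view it had on hook_a.
- **Hook_a (folded up):** my grip on its balls slipped about 4 mm near the top. I let go and pushed both balls home from the front instead; the stop was firm at about 9 N. The wrist picture then put the balls at row 249.5, where fully home predicts 249.0 and 0.02 rad open predicts 246.6. That is within the limit, but only as good as the camera calibration.
- **Bystanders:** picture comparison shows the gouge, tin and oilstone where they were, and the gripper ended clear of everything.

No check failed or disagreed.

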